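# Test and close the smoke-alarm kits

## Robot

A 6-joint arm with a two-finger parallel gripper is mounted at the origin on the work surface. World frame = base frame: x ahead of the robot, y to its left, z up, the work surface at z = 0. Lengths are in mm, angles in rad, forces in N, time in s.
With the tool pointing down it reaches from about 225 to 875 mm from the base axis. Payload 3.4 kg.
Tool frame: the origin (TCP) lies between the finger pads; the fingertips stand 22 mm ahead of it and the grasp point (between the pads) lies 3 mm ahead of it (env.tip_reach is the distance from the TCP to the fingertips, in mm); z points along the fingers, y is the line along which they close (so a half turn about z gives the same grasp; the last joint's range is limited). The gripper opens to 85 mm and grips with 20 to 120 N. Pads are 22 mm wide; open, the fingers measure 114 mm over their backs; the gripper's body (76 mm by 85 mm) begins 54 mm behind the grasp point. The pads swing forward as they close: fully open they stand 13 mm farther back than shut.
Start: joints at [-0.121, 0.276, 1.505, -0, 1.361, -0.121], TCP at [575.031, -0.009, 253.328] pointing down, gripper open.
Joint ranges: [-2.89, 2.89], [-0.75, 2.08], [0.22, 2.7], [-1.18, 4.32], [0.11, 2.71], [-2.7, 2.7]. Speed limits (rad/s): [2.57, 2.57, 3.14, 3.14, 3.14, 3.14].

## Interface

Orientations are given as [roll, pitch, yaw] about the fixed x, y, z axes, in that order (R = Rz(yaw) Ry(pitch) Rx(roll)).
In Python, from station import env gives the robot as it stands.
- The arm moves only by the tool jog_arm, never from a script. Its argument "commands" is a list of rows, each an object of numbers: "jaw": the finger opening in cm, from 0 to 8.54; "x", "y", "z": the shift along the tool's x, y, z in cm; "spin": the turn about the tool's z in rad. In form: [{"jaw": .., "x": .., "y": .., "z": .., "spin": ..}, ...]. A call has 1 to 12 rows; each row is the pose to reach, as a shift and turn from the pose commanded when the call began, along the tool's axes at that moment; what a row does not reach only later rows make up. A row lasts 1/12 s, in which the tool goes at most 41.7 mm and 7.16 degrees, less where a joint would pass 70% of its speed; a pose out of reach is approached as far as the arm can. A call with a gripper value outside its range is refused whole. The fingers move at their own pace and stop on an object; "grip_force" is the grip in N (left out, the last holds). Time passes only in rows, so rows that repeat a pose let the fingers close. It gives the time, the measured TCP pose, the force, the opening and the grip force at its end, in the units of the state.
- env.sense(): the state, without advancing time (a new reading comes with each control period).
- env.snapshot(name): name is "scene" or "side" or "wrist"; returns the picture (480x640x3 uint8, red, green, blue); there is no depth.
- env.camera_info(name): a dict with "fovy" (degrees; the focal length in pixels is half the picture's height over the tangent of half this angle, whatever the lens; pixels are square), "cx", "cy" (the principal point, pixels), "world_from_camera" (4x4, takes a point from camera to world coordinates); the wrist camera has in their place "T_tool_cam" (4x4, takes a point from camera to tool coordinates, whose origin is the TCP and whose axes are the flange's). Camera axes: x right, y down, z forward; pixel columns grow to the right and rows downward; lengths in mm; the calibration is good to about 2 mm. A picture is of the moment at which its call begins: read the wrist's pose just before it. camera_info takes no time and is no camera call.
- env.job_done(): hands the job in; it is judged then, once.
The state is a dict: "clock": time; "q": joint angles; "joint_vel": joint speeds; "joint_torque": joint torques, N m; "tool_pos": TCP position; "eef_rot": TCP orientation; "force": force on the tool from outside, world axes, zero at the start; "wrist_torque": the same for the moment, N m; "width": opening from 0.0 (shut) to 1.0 (fully open); "gripper_force": force on a finger pad.
Only numpy, scipy, OpenCV 4.12 (cv2) and the standard library are available. Lean on these libraries where they do the work, as an engineer would, in place of code of your own. Each camera call takes 0.05 s, during which the arm holds its last target. There are 200 camera calls.

## Task

Check and close the smoke-alarm kits on the bench (two or three of them): first zero the meter by turning its knob until the needle stands on the green zero mark, then take the test probe from its rest and hold its tip for a full second on the brass supply stud and then on the steel output stud of each alarm, taking the red alarm first, then the yellow, then the blue, as on the test sheet. Lay the probe back in its rest and fit a white cover on every alarm so that it sits fully home and level on the rim. Leave the solder spool, the flux jar and the screwdriver alone; a spare cover may stay where it is.

Things in the scene. Friction and masses are not known exactly. Their poses are not given: they have to be found in the camera images.
- needle (a joint): angle of the red needle (64 mm long) on the meter's white dial, vertical axis, rad. 0 = on the wide green zero mark at the middle of the scale, along the meter's +x; positive = anticlockwise seen from above. Scale marks are 0.2 rad apart. It turns the same way as the knob, by half the knob's angle, and starts 0.25 to 0.75 on the positive side
- meter: fixed grey bench meter lying flat, 170 mm (x) by 130 mm (y), top face 50 mm above the bench, at the robot's left or right. Origin: centre of its underside. The dial is on the far (+x) half, its window frame 8 mm proud, over x from -13 to 81 mm; the knob on the near half. Two terminals, 12 mm high, stand 45 mm either side of the knob in y, 9 mm nearer the robot
- knob_grip (a point): on the vertical axis of the meter's black round zero knob, 66 mm above the bench. Knob: 40 mm diameter, from 51 to 77 mm above the bench. It turns stiffly (0.03 N m), stays where it is left and stops 1.7 rad either side of needle zero
- zero_mark (a point): the green zero mark on the dial, 66 mm from the needle's pivot
- probe: cordless test probe, 0.07 kg: red handle with a black rubber sleeve, 100 mm long, 20 x 20 mm in section, then an 18 mm black nose cone and a bare steel pin of 5 mm diameter, 42 mm long. Origin: centre of the handle, on its axis; x points along it to the tip. At the start it lies level in its rest, tip towards the robot
- probe_tip (a point): the very tip of the probe's steel pin, 110 mm from the probe's origin along its +x
- rest: fixed probe rest on the other side from the meter: yellow base 130 x 80 x 12 mm, two dark steel forks 8 mm thick, 72 mm apart along x, carrying the handle level. Fork floors are 40 mm above the bench; prongs rise 16 mm and flare, gap about 24 mm at the bottom, 36 at the top; 64 mm of handle are free between the forks. Origin: centre of underside; x as the probe's x, roughly towards the robot
- rest_seat (a point): where the probe's origin is when the probe lies in the rest: midway between the forks, 50 mm above the bench
- alarm_red: loose smoke-alarm kit in a red round open case, 94 mm outside and 82 mm inside diameter, 34 mm high, about 0.25 kg. A green circuit board lies inside, its top 13 mm above the underside. Origin: centre of the underside, z up. May be absent
- brass_red (a point): centre of the flat top of the brass (golden) supply stud, on the case's +x side, on the board of the red alarm: 16 mm diameter, 11 mm above the board and 10 mm below the case's rim, 16 mm off the case's centre. Nothing on the board is higher than the studs
- steel_red (a point): centre of the flat top of the steel (silvery) output stud, on the case's -x side, on the board of the red alarm: 16 mm diameter, 11 mm above the board and 10 mm below the case's rim, 16 mm off the case's centre. Nothing on the board is higher than the studs
- alarm_yellow: loose smoke-alarm kit in a yellow round open case, 94 mm outside and 82 mm inside diameter, 34 mm high, about 0.25 kg. A green circuit board lies inside, its top 13 mm above the underside. Origin: centre of the underside, z up. May be absent
- brass_yellow (a point): centre of the flat top of the brass (golden) supply stud, on the case's +x side, on the board of the yellow alarm: 16 mm diameter, 11 mm above the board and 10 mm below the case's rim, 16 mm off the case's centre. Nothing on the board is higher than the studs
- steel_yellow (a point): centre of the flat top of the steel (silvery) output stud, on the case's -x side, on the board of the yellow alarm: 16 mm diameter, 11 mm above the board and 10 mm below the case's rim, 16 mm off the case's centre. Nothing on the board is higher than the studs
- alarm_blue: loose smoke-alarm kit in a blue round open case, 94 mm outside and 82 mm inside diameter, 34 mm high, about 0.25 kg. A green circuit board lies inside, its top 13 mm above the underside. Origin: centre of the underside, z up. May be absent
- brass_blue (a point): centre of the flat top of the brass (golden) supply stud, on the case's +x side, on the board of the blue alarm: 16 mm diameter, 11 mm above the board and 10 mm below the case's rim, 16 mm off the case's centre. Nothing on the board is higher than the studs
- steel_blue (a point): centre of the flat top of the steel (silvery) output stud, on the case's -x side, on the board of the blue alarm: 16 mm diameter, 11 mm above the board and 10 mm below the case's rim, 16 mm off the case's centre. Nothing on the board is higher than the studs
- cover_1: white alarm cover, 0.09 kg, one of three alike that fit any case. Disc 90 mm across, 6 mm thick; below it a spigot 74 mm across, 6 mm deep; on top a round turret 36 mm across, 27 mm high, to hold it by; 39 mm high in all. Origin: centre of the spigot's underside, z up. Fitted, the disc lies on the rim, the spigot inside (4 mm play all round), the origin 28 mm above the case's underside
- cover_2: white alarm cover, 0.09 kg, one of three alike that fit any case. Disc 90 mm across, 6 mm thick; below it a spigot 74 mm across, 6 mm deep; on top a round turret 36 mm across, 27 mm high, to hold it by; 39 mm high in all. Origin: centre of the spigot's underside, z up. Fitted, the disc lies on the rim, the spigot inside (4 mm play all round), the origin 28 mm above the case's underside
- cover_3: white alarm cover, 0.09 kg, one of three alike that fit any case. Disc 90 mm across, 6 mm thick; below it a spigot 74 mm across, 6 mm deep; on top a round turret 36 mm across, 27 mm high, to hold it by; 39 mm high in all. Origin: centre of the spigot's underside, z up. Fitted, the disc lies on the rim, the spigot inside (4 mm play all round), the origin 28 mm above the case's underside
- solder_spool: steel solder spool standing on the bench, 52 mm diameter, 46 mm high; origin at the centre of its underside; not to be disturbed
- flux_jar: clear jar with a white lid and a green label, 54 mm diameter, 50 mm high; origin at the centre of its underside; not to be disturbed
- screwdriver: blue-handled screwdriver lying on the bench beyond the kits; origin at the middle of its underside; not to be disturbed
Not all that is in view belongs to the job. Leave any brown or orange look-alike of the cover_1 alone.

How it is judged (in metres and radians):
On the way, in this order (a step that is already met when the one before it is completed fails the run):
1. the meter's needle stands on zero (value of joint needle between -0.06 and 0.06 rad), for 0.3 s.
2. the probe's tip rests on the brass stud of the red alarm (distance between probe_tip and brass_red below 0.0095 m and contact force between probe and alarm_red above 0.2 N), for 0.8 s.
3. the probe's tip rests on the steel stud of the red alarm (distance between probe_tip and steel_red below 0.0095 m and contact force between probe and alarm_red above 0.2 N), for 0.8 s.
4. the probe's tip rests on the brass stud of the yellow alarm (distance between probe_tip and brass_yellow below 0.0095 m and contact force between probe and alarm_yellow above 0.2 N), for 0.8 s.
5. the probe's tip rests on the steel stud of the yellow alarm (distance between probe_tip and steel_yellow below 0.0095 m and contact force between probe and alarm_yellow above 0.2 N), for 0.8 s.
6. the probe's tip rests on the brass stud of the blue alarm (distance between probe_tip and brass_blue below 0.0095 m and contact force between probe and alarm_blue above 0.2 N), for 0.8 s.
7. the probe's tip rests on the steel stud of the blue alarm (distance between probe_tip and steel_blue below 0.0095 m and contact force between probe and alarm_blue above 0.2 N), for 0.8 s.
At the end, for the whole second after the job is handed in: Needle within 0.06 rad of zero; probe lying in its rest (14 mm, 0.12 rad, under 5 mm above its seat); every alarm upright with a cover seated (centred within 6 mm, origin 25 to 30 mm above the case's underside, level within 0.04 rad); all at rest (all of step 1 and distance between probe and rest_seat below 0.014 m and z of probe in the frame of rest_seat below 0.005 m and angle between the x axis of probe and the x axis of rest, either way round below 0.12 rad and linear speed of each of probe, alarm_red, alarm_yellow, alarm_blue, cover_1, cover_2, cover_3 below 0.02 m/s and ((horizontal distance between cover_1 and alarm_red below 0.006 m and z of cover_1 in the frame of alarm_red between 0.025 and 0.03 m and angle between the z axis of cover_1 and the z axis of alarm_red, either way round below 0.04 rad) or (horizontal distance between cover_2 and alarm_red below 0.006 m and z of cover_2 in the frame of alarm_red between 0.025 and 0.03 m and angle between the z axis of cover_2 and the z axis of alarm_red, either way round below 0.04 rad) or (horizontal distance between cover_3 and alarm_red below 0.006 m and z of cover_3 in the frame of alarm_red between 0.025 and 0.03 m and angle between the z axis of cover_3 and the z axis of alarm_red, either way round below 0.04 rad)) and angle between each of alarm_red, alarm_yellow, alarm_blue's own z axis and vertical below 0.05 rad and ((horizontal distance between cover_1 and alarm_yellow below 0.006 m and z of cover_1 in the frame of alarm_yellow between 0.025 and 0.03 m and angle between the z axis of cover_1 and the z axis of alarm_yellow, either way round below 0.04 rad) or (horizontal distance between cover_2 and alarm_yellow below 0.006 m and z of cover_2 in the frame of alarm_yellow between 0.025 and 0.03 m and angle between the z axis of cover_2 and the z axis of alarm_yellow, either way round below 0.04 rad) or (horizontal distance between cover_3 and alarm_yellow below 0.006 m and z of cover_3 in the frame of alarm_yellow between 0.025 and 0.03 m and angle between the z axis of cover_3 and the z axis of alarm_yellow, either way round below 0.04 rad)) and ((horizontal distance between cover_1 and alarm_blue below 0.006 m and z of cover_1 in the frame of alarm_blue between 0.025 and 0.03 m and angle between the z axis of cover_1 and the z axis of alarm_blue, either way round below 0.04 rad) or (horizontal distance between cover_2 and alarm_blue below 0.006 m and z of cover_2 in the frame of alarm_blue between 0.025 and 0.03 m and angle between the z axis of cover_2 and the z axis of alarm_blue, either way round below 0.04 rad) or (horizontal distance between cover_3 and alarm_blue below 0.006 m and z of cover_3 in the frame of alarm_blue between 0.025 and 0.03 m and angle between the z axis of cover_3 and the z axis of alarm_blue, either way round below 0.04 rad))); the robot touches nothing.
It fails at once if solder spool moved more than 30 mm (distance of solder_spool from where it was at the start of the episode above 0.03 m).
It fails at once if flux jar moved more than 30 mm (distance of flux_jar from where it was at the start of the episode above 0.03 m).
It fails at once if screwdriver moved more than 30 mm (distance of screwdriver from where it was at the start of the episode above 0.03 m).
Of alarm_red, alarm_yellow, alarm_blue only 2 to 3 are there at a start; the rules pass over those that are not, and their reading is None.
At some moment in a run one of alarm_red, alarm_yellow, alarm_blue, cover_1, cover_2, cover_3 may be knocked a few centimetres aside while the robot is not near it.
It also fails if it takes over 210 s, if anything falls off the work surface, if the arm or the gripper's body presses on something with over 40 N, if the wrist force passes 120 N, or if a joint passes its speed limit or range.

## Working session

There is one attempt and no reset: what is moved stays moved. The work goes in short steps, Python scripts to look and compute and a tool call to move; the robot and the scene stay as the last step left them, time stands still between calls to the robot, and variables do not carry over. Pictures are saved under pics/ and viewed, at most 14 in all, crops included, and the job is handed in when it is done.

Besides the shell and the picture viewer there is one more tool, called after "Emit:" in YAML: its name, and indented under it one key for each argument. jog_arm: Moves the arm, as the interface text tells. Its arguments: {"type":"object","properties":{"commands":{"type":"array"},"grip_force":{"type":"number"}},"required":["commands"]}

```bash
ls; mkdir -p pics; python3 - <<'E'
from station import env
import cv2,numpy as np
print(env.sense())
for n in ("scene","side","wrist"):
    im=env.snapshot(n); cv2.imwrite(f"pics/{n}0.png",im[:,:,::-1]); c=env.camera_info(n); print(n,{k:(np.round(v,3).tolist() if not isinstance(v,str) else v) for k,v in c.items()})
E
```

```text
pics
{'clock': 0.0, 'q': array([-1.21032091e-01,  2.76609635e-01,  1.50612884e+00, -2.67976358e-05,
        1.36069988e+00, -1.20974383e-01]), 'joint_vel': array([-0.00022141, -0.00182376,  0.00195627,  0.0025004 ,  0.00210798,
       -0.00099179]), 'joint_torque': array([ 6.20495921e-04, -4.16768074e+01, -2.45808578e+01, -1.52056768e-04,
        1.11346930e-02,  1.69860516e-05]), 'tool_pos': array([5.74514101e+02, 2.62140136e-02, 2.52433039e+02]), 'eef_rot': array([-3.13975729e+00, -1.96730788e-04,  1.57074405e+00]), 'force': array([-0.61681411, -0.68925197,  0.72479877]), 'wrist_torque': array([-0.01067582,  0.0179999 ,  0.03221397]), 'gripper_force': 0.0, 'width': 0.9975827550696187}
scene {'fovy': 48.226, 'cx': 320.899, 'cy': 238.405, 'world_from_camera': [[0.433, 0.762, -0.482, 1178.687], [0.901, -0.357, 0.245, -340.281], [0.015, -0.54, -0.841, 1179.678], [0.0, 0.0, 0.0, 1.0]]}
side {'fovy': 50.494, 'cx': 317.822, 'cy': 241.303, 'world_from_camera': [[-0.997, -0.054, 0.063, 475.927], [-0.082, 0.751, -0.655, 734.371], [-0.012, -0.658, -0.753, 937.125], [0.0, 0.0, 0.0, 1.0]]}
wrist {'fovy': 63.622, 'cx': 319.354, 'cy': 241.246, 'T_tool_cam': [[0.001, -0.949, -0.315, 79.827], [1.0, 0.001, 0.0, -1.167], [-0.0, -0.315, 0.949, -120.997], [0.0, 0.0, 0.0, 1.0]]}
```

View pics/scene0.png

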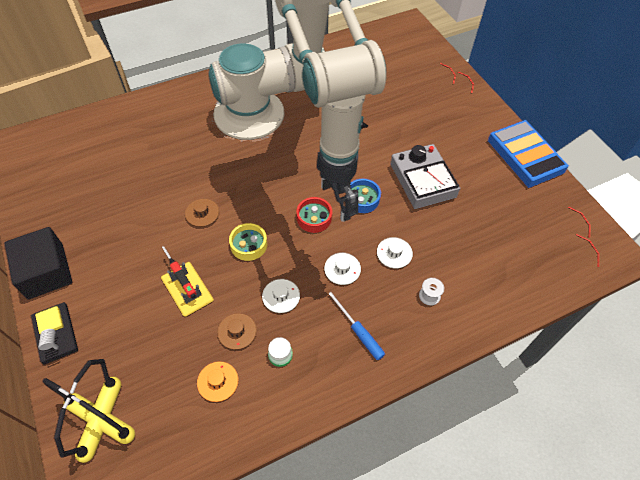

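View pics/side0.png

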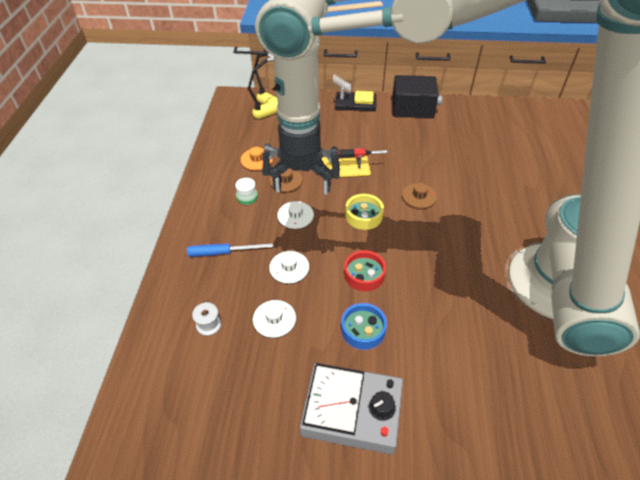

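The scene shows red (313,214), yellow (248,241) and blue (363,195) alarms. The white covers are at (281,295), (342,268) and (395,253). Look-alikes are brown (202,212), brown (237,331) and orange (217,381); I choose only the white ones. The probe in its rest is at (185,285), the meter at (425,175), the jar at (280,352), the spool at (431,291) and the screwdriver at (360,330).

```bash
cat > h.py <<'E'
import numpy as np, cv2
from scipy.spatial.transform import Rotation as R
from station import env
def cam(n,s=None):
    c=env.camera_info(n); f=240/np.tan(np.radians(c["fovy"])/2)
    if n=="wrist":
        s=s or env.sense(); T=np.eye(4); T[:3,:3]=R.from_euler("xyz",s["eef_rot"]).as_matrix(); T[:3,3]=s["tool_pos"]; T=T@c["T_tool_cam"]
    else: T=np.array(c["world_from_camera"])
    return f,c["cx"],c["cy"],T
def ray(C,uv,z):
    f,cx,cy,T=C; d=T[:3,:3]@np.array([(uv[0]-cx)/f,(uv[1]-cy)/f,1]); o=T[:3,3]; return o+d*(z-o[2])/d[2]
def proj(C,P):
    f,cx,cy,T=C; p=(np.atleast_2d(P)-T[:3,3])@T[:3,:3]; return np.c_[cx+f*p[:,0]/p[:,2],cy+f*p[:,1]/p[:,2]]
def shot(n,name=None):
    s=env.sense(); im=env.snapshot(n); 
    if name: cv2.imwrite(f"pics/{name}.png",im[:,:,::-1])
    return im,cam(n,s)
def topdown(im,C,x0,x1,y0,y1,z,s=1.0):
    "rectified view of plane z: image right = -y, up = +x ; s px/mm"
    w,h=int((y1-y0)*s),int((x1-x0)*s)
    v,u=np.mgrid[0:h,0:w]; P=np.stack([x1-v/s,y1-u/s,np.full(u.shape,z)],-1).reshape(-1,3)
    q=proj(C,P).astype(np.float32).reshape(h,w,2)
    return cv2.remap(im,q[...,0],q[...,1],cv2.INTER_LINEAR)
E
python3 - <<'E'
from h import *
S=cam("scene");D=cam("side")
for n,a,b,z in [("red",(313,214),(365,270),30),("yel",(248,241),(364,211),30),("blue",(363,195),(364,326),30),("cA",(281,295),(295,214),12),("cB",(342,268),(289,266),12),("cC",(395,253),(274,318),12),("knob",(419,154),(381,405),77),("rest",(185,287),(348,165),12),("jar",(280,345),(246,187),50),("spool",(432,285),(206,312),46),("tip",(164,248),(386,152),50),("brownfar",(202,212),(419,195),12),("sdr",(360,330),(230,249),10)]:
    print(n,ray(S,a,z).round()[:2],ray(D,b,z).round()[:2])
E
```

```text
red [443.   9.] [439.  23.]
yel [ 449. -176.] [ 445. -163.]
blue [443. 158.] [437. 170.]
cA [ 616. -158.] [ 618. -158.]
cB [612.  10.] [614.  10.]
cC [630. 152.] [629. 153.]
knob [414. 342.] [406. 357.]
rest [ 496. -361.] [ 493. -357.]
jar [ 747. -215.] [ 748. -208.]
spool [761. 173.] [766. 171.]
tip [ 393. -373.] [ 391. -373.]
brownfar [ 300. -250.] [ 303. -250.]
sdr [777. -27.] [761. -32.]
```

View pics/wrist0.png

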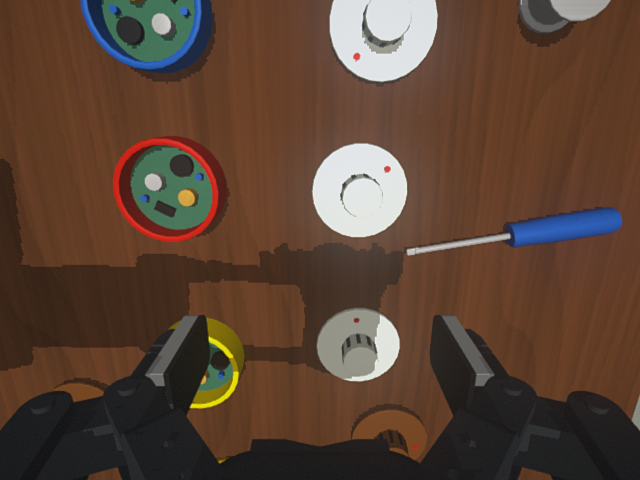

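The wrist view shows red at (166,189) with steel (153,182) and brass (186,198), and blue at top left. White covers are at (383,30), (360,190) and (358,345). I go to the meter and measure there.

Emit:
jog_arm:
  commands:
    - {"x":29,"y":-13.5}
    - {"x":29,"y":-13.5}
    - {"x":29,"y":-13.5}
    - {"x":29,"y":-13.5}
    - {"x":29,"y":-13.5}
    - {"x":29,"y":-13.5}
    - {"x":29,"y":-13.5}
    - {"x":29,"y":-13.5}
    - {"x":29,"y":-13.5}
    - {"x":29,"y":-13.5}
    - {"x":29,"y":-13.5,"jaw":5.4}
    - {"x":29,"y":-13.5,"jaw":5.4}

```text
invalid input
```

```bash
python3 - <<'E'
from h import *
print(env.sense()["tool_pos"],env.sense()["eef_rot"],env.sense()["width"])
im,C=shot("wrist","w1"); np.save("w1C.npy",np.array([C[0],C[1],C[2]])); 
t=topdown(im,C,330,530,250,450,50,3); cv2.imwrite("pics/td1.png",t[:,:,::-1])
E
```

```text
[5.74642941e+02 4.52721863e-02 2.52644412e+02] [-3.14020365e+00 -1.48017333e-04  1.57081289e+00] 1.0007244524193801
```

View pics/td1.png

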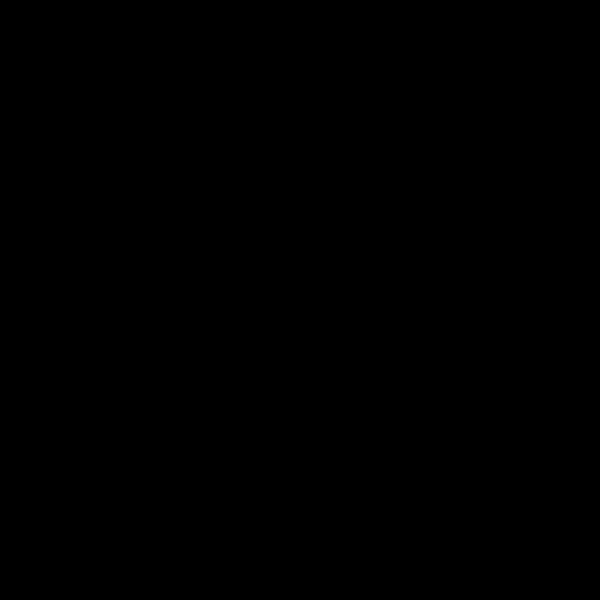

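The move was refused because every row needs all its fields, so that crop is black. I resend it in full.

Emit:
jog_arm:
  commands:
    - {"jaw":8.5,"x":29,"y":-13.5,"z":0,"spin":0}
    - {"jaw":8.5,"x":29,"y":-13.5,"z":0,"spin":0}
    - {"jaw":8.5,"x":29,"y":-13.5,"z":0,"spin":0}
    - {"jaw":8.5,"x":29,"y":-13.5,"z":0,"spin":0}
    - {"jaw":8.5,"x":29,"y":-13.5,"z":0,"spin":0}
    - {"jaw":8.5,"x":29,"y":-13.5,"z":0,"spin":0}
    - {"jaw":8.5,"x":29,"y":-13.5,"z":0,"spin":0}
    - {"jaw":8.5,"x":29,"y":-13.5,"z":0,"spin":0}
    - {"jaw":8.5,"x":29,"y":-13.5,"z":0,"spin":0}
    - {"jaw":8.5,"x":29,"y":-13.5,"z":0,"spin":0}
    - {"jaw":5.4,"x":29,"y":-13.5,"z":0,"spin":0}
    - {"jaw":5.4,"x":29,"y":-13.5,"z":0,"spin":0}

```text
clock: 1.2
tool_pos: [440.5, 289.0, 253.2]
eef_rot: [3.141, 0.001, 1.57]
force: [-0.9, -0.8, 0.3]
width: 0.741
gripper_force: 0.0
```

```bash
python3 - <<'E'
from h import *
print(env.sense()["tool_pos"])
im,C=shot("wrist","w1")
t=topdown(im,C,330,530,250,450,50,3); cv2.imwrite("pics/td1.png",t[:,:,::-1])
E
```

```text
[440.53829881 289.04008365 253.17487724]
```

View pics/td1.png

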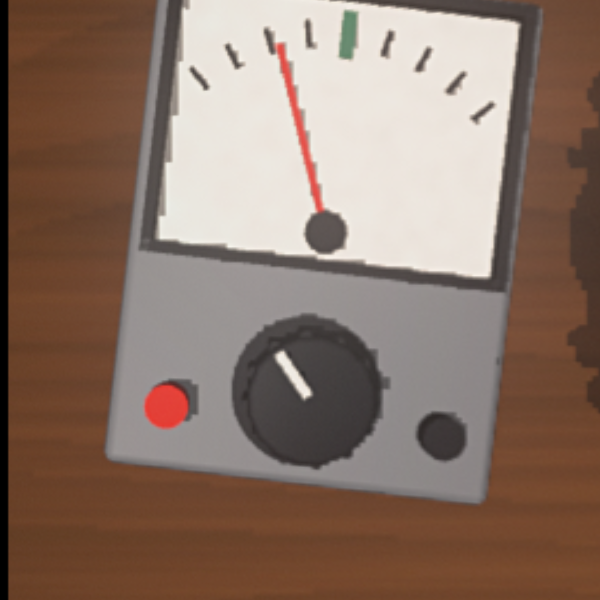

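The meter view shows the needle pivot at (326,232), needle tip (281,44), zero mark (349,35) and knob (308,392). That puts the knob at about (401,348), with the meter yawed -0.11 and the needle at about +0.35. The knob therefore needs about 0.70 rad clockwise.

Emit:
jog_arm:
  commands:
    - {"jaw":5.4,"x":5.8,"y":-4.0,"z":5,"spin":-0.76}
    - {"jaw":5.4,"x":5.8,"y":-4.0,"z":5,"spin":-0.76}
    - {"jaw":5.4,"x":5.8,"y":-4.0,"z":5,"spin":-0.76}
    - {"jaw":5.4,"x":5.8,"y":-4.0,"z":5,"spin":-0.76}
    - {"jaw":5.4,"x":5.8,"y":-4.0,"z":5,"spin":-0.76}
    - {"jaw":5.4,"x":5.8,"y":-4.0,"z":5,"spin":-0.76}
    - {"jaw":5.4,"x":5.8,"y":-4.0,"z":8,"spin":-0.76}
    - {"jaw":5.4,"x":5.8,"y":-4.0,"z":11,"spin":-0.76}
    - {"jaw":5.4,"x":5.8,"y":-4.0,"z":13,"spin":-0.76}
    - {"jaw":5.4,"x":5.8,"y":-4.0,"z":13,"spin":-0.76}
    - {"jaw":5.4,"x":5.8,"y":-4.0,"z":13,"spin":-0.76}
    - {"jaw":5.4,"x":5.8,"y":-4.0,"z":13,"spin":-0.76}

```text
clock: 2.25
tool_pos: [401.4, 348.0, 124.4]
eef_rot: [3.139, 0.001, 2.33]
force: [0.7, -0.2, -0.5]
width: 0.632
gripper_force: 0.0
```

Emit:
jog_arm:
  commands:
    - {"jaw":5.4,"x":0,"y":0,"z":2,"spin":0}
    - {"jaw":5.4,"x":0,"y":0,"z":4,"spin":0}
    - {"jaw":5.4,"x":0,"y":0,"z":4.8,"spin":0}
    - {"jaw":5.4,"x":0,"y":0,"z":4.8,"spin":0}
    - {"jaw":5.4,"x":0,"y":0,"z":4.8,"spin":0}
    - {"jaw":3.5,"x":0,"y":0,"z":4.8,"spin":0}
    - {"jaw":3.5,"x":0,"y":0,"z":4.8,"spin":0}
    - {"jaw":3.5,"x":0,"y":0,"z":4.8,"spin":0}
    - {"jaw":3.5,"x":0,"y":0,"z":4.8,"spin":0}
    - {"jaw":3.5,"x":0,"y":0,"z":4.8,"spin":0}
    - {"jaw":3.5,"x":0,"y":0,"z":4.8,"spin":0}
  grip_force: 40

```text
clock: 3.17
tool_pos: [401.3, 348.9, 77.0]
eef_rot: [3.138, 0.001, 2.331]
force: [0.5, -0.6, 6.4]
width: 0.453
gripper_force: 40.2
```

Emit:
jog_arm:
  commands:
    - {"jaw":3.5,"x":0,"y":0,"z":0,"spin":0.1}
    - {"jaw":3.5,"x":0,"y":0,"z":0,"spin":0.2}
    - {"jaw":3.5,"x":0,"y":0,"z":0,"spin":0.3}
    - {"jaw":3.5,"x":0,"y":0,"z":0,"spin":0.4}
    - {"jaw":3.5,"x":0,"y":0,"z":0,"spin":0.5}
    - {"jaw":3.5,"x":0,"y":0,"z":0,"spin":0.6}
    - {"jaw":3.5,"x":0,"y":0,"z":0,"spin":0.65}
    - {"jaw":3.5,"x":0,"y":0,"z":0,"spin":0.7}
    - {"jaw":3.5,"x":0,"y":0,"z":0,"spin":0.7}
    - {"jaw":3.5,"x":0,"y":0,"z":0,"spin":0.7}
    - {"jaw":3.5,"x":0,"y":0,"z":0,"spin":0.7}

```text
clock: 4.08
tool_pos: [401.0, 348.7, 77.0]
eef_rot: [3.139, -0.002, 1.631]
force: [-0.3, -0.7, 6.3]
width: 0.452
gripper_force: 40.4
```

```bash
python3 - <<'E'
from h import *
im,C=shot("wrist")
a=topdown(im,C,390,510,290,410,52,4)
im,C=shot("side"); b=topdown(im,C,330,530,280,430,52,2.4)
cv2.imwrite("pics/m2.png",np.hstack([cv2.resize(a,(480,480)),b[:480,:320] if b.shape[1]>=320 else b])[:,:,::-1])
E
```

```text
(no output)
```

View pics/m2.png

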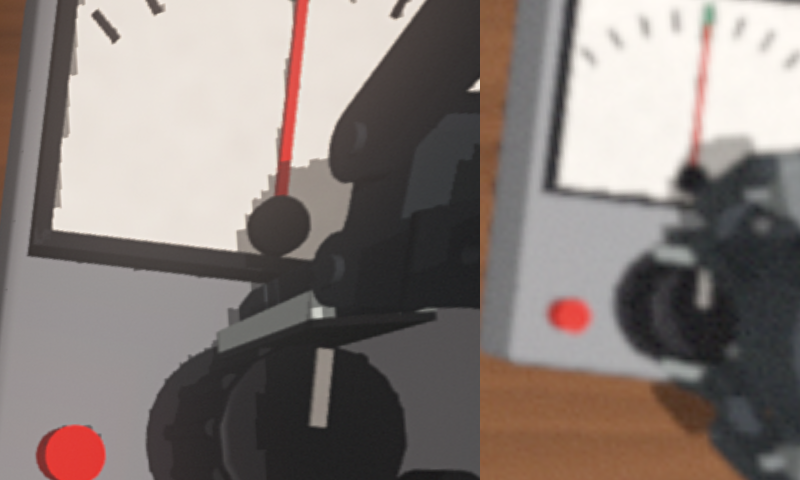

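The needle (red, left panel (281,195)→(300,0)) now lies along the meter's x, at the green mark (709,12) in the right panel, about +0.02 rad off. I release the knob and go to the probe.

Emit:
jog_arm:
  commands:
    - {"jaw":5.2,"x":0,"y":0,"z":0,"spin":0}
    - {"jaw":5.2,"x":0,"y":0,"z":0,"spin":0}
    - {"jaw":5.2,"x":0,"y":0,"z":0,"spin":0}
    - {"jaw":5.2,"x":0,"y":0,"z":-4,"spin":0}
    - {"jaw":5.2,"x":0,"y":0,"z":-8,"spin":0}
    - {"jaw":5.2,"x":-2,"y":0,"z":-12,"spin":0}
    - {"jaw":5.2,"x":-6,"y":0,"z":-16,"spin":0}
    - {"jaw":5.2,"x":-10,"y":0,"z":-17.6,"spin":0}
    - {"jaw":5.2,"x":-14,"y":0,"z":-17.6,"spin":0}
    - {"jaw":5.2,"x":-18,"y":0,"z":-17.6,"spin":0}
    - {"jaw":5.2,"x":-22,"y":0,"z":-17.6,"spin":0}
    - {"jaw":5.2,"x":-26,"y":0,"z":-17.6,"spin":0}

```text
clock: 5.18
tool_pos: [414.6, 96.5, 251.7]
eef_rot: [3.141, 0.0, 1.632]
force: [0.6, 0.1, 0.5]
width: 0.609
gripper_force: 0.0
```

Emit:
jog_arm:
  commands:
    - {"jaw":5.2,"x":-44.9,"y":6.6,"z":0,"spin":-1.5}
    - {"jaw":5.2,"x":-44.9,"y":6.6,"z":0,"spin":-1.5}
    - {"jaw":5.2,"x":-44.9,"y":6.6,"z":0,"spin":-1.5}
    - {"jaw":5.2,"x":-44.9,"y":6.6,"z":0,"spin":-1.5}
    - {"jaw":5.2,"x":-44.9,"y":6.6,"z":0,"spin":-1.5}
    - {"jaw":5.2,"x":-44.9,"y":6.6,"z":0,"spin":-1.5}
    - {"jaw":5.2,"x":-44.9,"y":6.6,"z":0,"spin":-1.5}
    - {"jaw":5.2,"x":-44.9,"y":6.6,"z":0,"spin":-1.5}
    - {"jaw":5.2,"x":-44.9,"y":6.6,"z":0,"spin":-1.5}
    - {"jaw":5.2,"x":-44.9,"y":6.6,"z":0,"spin":-1.5}
    - {"jaw":5.2,"x":-44.9,"y":6.6,"z":0,"spin":-1.5}
    - {"jaw":5.2,"x":-44.9,"y":6.6,"z":0,"spin":-1.5}

```text
clock: 6.18
tool_pos: [507.8, -349.0, 250.7]
eef_rot: [-3.141, -0.0, 3.018]
force: [0.3, 0.1, 0.1]
width: 0.608
gripper_force: 0.0
```

```bash
python3 - <<'E'
from h import *
s=env.sense(); print(s["tool_pos"],s["eef_rot"],s["q"])
im,C=shot("wrist","w3")
t=topdown(im,C,360,600,-450,-270,50,2.5)
im2,C2=shot("scene"); b=topdown(im2,C2,330,530,280,430,52,2)
cv2.imwrite("pics/td3.png",np.hstack([t[:600],np.vstack([b,np.zeros((200,300,3),np.uint8)])])[:,:,::-1])
E
```

```text
[ 507.77680732 -349.00296439  250.70703767] [-3.14125884e+00 -2.97934398e-04  3.01796310e+00] [-7.14788745e-01  3.39410280e-01  1.41772723e+00 -4.51012520e-04
  1.38451649e+00 -2.16187202e+00]
```

View pics/td3.png

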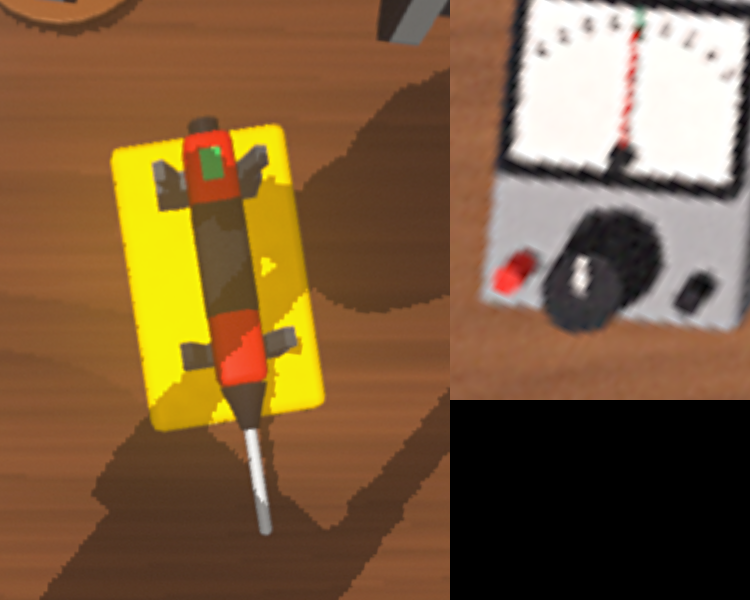

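The probe lies with its tip at (265,533) and its tail at (204,120), giving origin ≈ (495.6,-359.6) and axis ≈ π+0.15. The needle is still on zero after release (right panel). I now approach the handle.

Emit:
jog_arm:
  commands:
    - {"jaw":5.2,"x":1.85,"y":-1.42,"z":4,"spin":-0.27}
    - {"jaw":5.2,"x":1.85,"y":-1.42,"z":8,"spin":-0.27}
    - {"jaw":5.2,"x":1.85,"y":-1.42,"z":10,"spin":-0.27}
    - {"jaw":5.2,"x":1.85,"y":-1.42,"z":12,"spin":-0.27}
    - {"jaw":5.2,"x":1.85,"y":-1.42,"z":12,"spin":-0.27}
    - {"jaw":5.2,"x":1.85,"y":-1.42,"z":12,"spin":-0.27}
    - {"jaw":5.2,"x":1.85,"y":-1.42,"z":12,"spin":-0.27}

```text
clock: 6.87
tool_pos: [488.4, -357.9, 132.6]
eef_rot: [-3.14, 0.001, -3.0]
force: [-0.2, 0.5, -0.4]
width: 0.607
gripper_force: 0.0
```

```bash
python3 - <<'E'
from h import *
s=env.sense(); p=s["tool_pos"]; y=s["eef_rot"][2]; print(p,s["eef_rot"])
d=np.array([487.7,-360.8])-p[:2]; c,q=np.cos(y),np.sin(y); print("tool x,y",d@[c,q],d@[q,-c],"z",p[2]-53)
E
```

```text
[ 488.41133147 -357.88193487  132.58102016] [-3.14016500e+00  1.35235470e-03 -3.00030987e+00]
tool x,y 1.1151460699349862 -2.788825169674649 z 79.58102016091686
```

Emit:
jog_arm:
  commands:
    - {"jaw":5.2,"x":0.1,"y":-0.25,"z":3,"spin":0}
    - {"jaw":5.2,"x":0.1,"y":-0.25,"z":6,"spin":0}
    - {"jaw":5.2,"x":0.1,"y":-0.25,"z":7.9,"spin":0}
    - {"jaw":5.2,"x":0.1,"y":-0.25,"z":7.9,"spin":0}
    - {"jaw":5.2,"x":0.1,"y":-0.25,"z":7.9,"spin":0}
    - {"jaw":1.5,"x":0.1,"y":-0.25,"z":7.9,"spin":0}
    - {"jaw":1.5,"x":0.1,"y":-0.25,"z":7.9,"spin":0}
    - {"jaw":1.5,"x":0.1,"y":-0.25,"z":7.9,"spin":0}
    - {"jaw":1.5,"x":0.1,"y":-0.25,"z":7.9,"spin":0}
    - {"jaw":1.5,"x":0.1,"y":-0.25,"z":7.9,"spin":0}
    - {"jaw":1.5,"x":0.1,"y":-0.25,"z":7.9,"spin":0}
    - {"jaw":1.5,"x":0.1,"y":-0.25,"z":7.9,"spin":0}
  grip_force: 40

```text
clock: 7.87
tool_pos: [488.3, -361.3, 54.6]
eef_rot: [-3.138, 0.003, -3.0]
force: [0.5, 0.9, 6.7]
width: 0.229
gripper_force: 39.9
```

The probe is gripped (20 mm opening). The tool stays vertical, so I tilt the probe in the fingers by pressing its tail on the rest's front fork prong.

Emit:
jog_arm:
  commands:
    - {"jaw":1.5,"x":0,"y":0,"z":-2,"spin":0}
    - {"jaw":1.5,"x":0,"y":0,"z":-4,"spin":0}
    - {"jaw":1.5,"x":0,"y":0,"z":-6,"spin":0}
    - {"jaw":1.5,"x":1,"y":1.5,"z":-6,"spin":0.12}
    - {"jaw":1.5,"x":2,"y":3,"z":-6,"spin":0.24}
    - {"jaw":1.5,"x":4.6,"y":6.3,"z":-6,"spin":0.36}
    - {"jaw":1.5,"x":4.6,"y":6.3,"z":-6,"spin":0.48}
    - {"jaw":1.5,"x":4.6,"y":6.3,"z":-6,"spin":0.6}
    - {"jaw":1.5,"x":4.6,"y":6.3,"z":-6,"spin":0.72}
    - {"jaw":1.5,"x":4.6,"y":6.3,"z":-6,"spin":0.84}
    - {"jaw":1.5,"x":4.6,"y":6.3,"z":-6,"spin":0.96}
    - {"jaw":1.5,"x":4.6,"y":6.3,"z":-6,"spin":1.08}

```text
clock: 8.87
tool_pos: [432.7, -304.5, 112.9]
eef_rot: [3.141, 0.001, 2.197]
force: [0.2, 0.2, -1.2]
width: 0.229
gripper_force: 39.3
```

Emit:
jog_arm:
  commands:
    - {"jaw":1.5,"x":0,"y":0,"z":1,"spin":0.12}
    - {"jaw":1.5,"x":0,"y":0,"z":2,"spin":0.12}
    - {"jaw":1.5,"x":0,"y":0,"z":3,"spin":0.12}
    - {"jaw":1.5,"x":0,"y":0,"z":3.5,"spin":0.12}
    - {"jaw":1.5,"x":0,"y":0,"z":3.5,"spin":0.12}
    - {"jaw":1.5,"x":0,"y":0,"z":3.5,"spin":0.12}
  grip_force: 20

```text
clock: 9.37
tool_pos: [432.4, -304.3, 76.8]
eef_rot: [-3.141, -0.001, 2.084]
force: [0.5, -0.1, -1.1]
width: 0.224
gripper_force: 39.3
```

```bash
python3 - <<'E'
from h import *
s=env.sense(); print(s["tool_pos"],s["eef_rot"])
im,C=shot("wrist","w4"); im2,_=shot("side"); 
c=cv2.resize(im2[110:260,300:460],None,fx=2,fy=2)
o=np.zeros((480,800,3),np.uint8); o[:,:480]=im[:,80:560]; o[:300,480:]=c; cv2.imwrite("pics/v4.png",o[:,:,::-1])
E
```

```text
[ 432.43295516 -304.30538269   76.82863199] [-3.14131941e+00 -1.02263009e-03  2.08400714e+00]
```

View pics/v4.png

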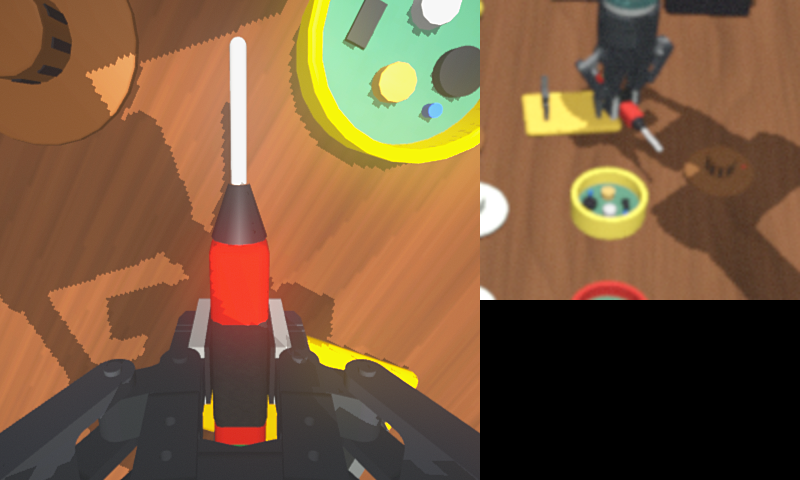

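The wrist view shows the level probe with its pin tip at wrist pixel (318,42), the yellow alarm clear at top right and the brown look-alike at left. I press the tail down on the prong.

Emit:
jog_arm:
  commands:
    - {"jaw":1.5,"x":0,"y":0,"z":0.4,"spin":0}
    - {"jaw":1.5,"x":0,"y":0,"z":0.7,"spin":0}
    - {"jaw":1.5,"x":0,"y":0,"z":1.0,"spin":0}
    - {"jaw":1.5,"x":0,"y":0,"z":1.2,"spin":0}
    - {"jaw":1.5,"x":0,"y":0,"z":1.4,"spin":0}
    - {"jaw":1.5,"x":0,"y":0,"z":1.4,"spin":0}
  grip_force: 20

```text
clock: 9.97
tool_pos: [432.9, -304.0, 64.1]
eef_rot: [3.141, 0.0, 2.083]
force: [-0.7, 2.8, 6.7]
width: 0.225
gripper_force: 41.5
```

```bash
cat >> h.py <<'E'
def tip_px(im,rows=(0,400),cols=(290,350)):
    "topmost end of the bright pin near the picture's middle"
    g=im.astype(int); m=(g.min(2)>130)&((g.max(2)-g.min(2))<45)
    m[:rows[0]]=0;m[rows[1]:]=0;m[:,:cols[0]]=0;m[:,cols[1]:]=0
    n,l,st,c=cv2.connectedComponentsWithStats(m.astype(np.uint8))
    k=1+np.argmax(st[1:,4]); v,u=np.where(l==k); return u[v<v.min()+6].mean(),v.min(),st[k]
def tip_tool(px,L,z0=4.6):
    "tilt and tip in tool coordinates, pin in plane y from column"
    from scipy.optimize import brentq
    c=env.camera_info("wrist"); f=240/np.tan(np.radians(c["fovy"])/2); T=np.linalg.inv(np.array(c["T_tool_cam"]))
    pr=lambda t:(lambda q:(c["cx"]+f*q[0]/q[2],c["cy"]+f*q[1]/q[2],q[2]/f))((T@[L*np.cos(t),0,z0+L*np.sin(t),1])[:3])
    t=brentq(lambda t:pr(t)[1]-px[1],-0.15,0.9); u=pr(t); return t,np.array([L*np.cos(t),(px[0]-u[0])*u[2],z0+L*np.sin(t)])
E
python3 - <<'E'
from h import *
im=cv2.imread("pics/w4.png")[:,:,::-1]; p=tip_px(im); print(p)
for L in (98,100,102,104,106): print(L,tip_tool(p,L))
s=env.sense(); print(s["tool_pos"],s["force"]); im,C=shot("wrist","w5"); p=tip_px(im); print(p); print(tip_tool(p,102))
E
```

```text
(np.float64(317.5), np.int64(37), array([ 309,   37,   18,  148, 2428], dtype=int32))Traceback (most recent call last):
  File "<stdin>", line 3, in <module>
  File "h.py", line 35, in tip_tool
    t=brentq(lambda t:pr(t)[1]-px[1],-0.15,0.9); u=pr(t); return t,np.array([L*np.cos(t),(px[0]-u[0])*u[2],z0+L*np.sin(t)])
    r = _zeros._brentq(f, a, b, xtol, rtol, maxiter, args, full_output, disp)
ValueError: f(a) and f(b) must have different signs
```

```bash
python3 - <<'E'
from h import *
c=env.camera_info("wrist"); f=240/np.tan(np.radians(c["fovy"])/2); T=np.linalg.inv(np.array(c["T_tool_cam"]))
def row(L,t,z0=4.6):
    q=T@[L*np.cos(t),0,z0+L*np.sin(t),1]; return round(c["cy"]+f*q[1]/q[2],1),round(f*5/q[2],1)
for L in (98,102,106,110): print(L,[row(L,t) for t in (-.1,0,.1,.2,.3,.4)])
s=env.sense(); print(s["tool_pos"],s["force"]); im,C=shot("wrist","w5"); p=tip_px(im); print(p)
E
```

```text
98 [(np.float64(46.8), np.float64(18.5)), (np.float64(50.3), np.float64(17.0)), (np.float64(56.7), np.float64(15.7)), (np.float64(65.3), np.float64(14.6)), (np.float64(75.5), np.float64(13.6)), (np.float64(86.9), np.float64(12.7))]
102 [(np.float64(30.0), np.float64(18.8)), (np.float64(35.1), np.float64(17.2)), (np.float64(43.1), np.float64(15.8)), (np.float64(53.1), np.float64(14.6)), (np.float64(64.6), np.float64(13.6)), (np.float64(77.1), np.float64(12.7))]
106 [(np.float64(12.6), np.float64(19.1)), (np.float64(19.6), np.float64(17.4)), (np.float64(29.2), np.float64(15.9)), (np.float64(40.7), np.float64(14.7)), (np.float64(53.6), np.float64(13.6)), (np.float64(67.4), np.float64(12.6))]
110 [(np.float64(-5.3), np.float64(19.4)), (np.float64(3.7), np.float64(17.6)), (np.float64(15.1), np.float64(16.1)), (np.float64(28.3), np.float64(14.7)), (np.float64(42.6), np.float64(13.6)), (np.float64(57.7), np.float64(12.6))]
[ 432.85311111 -304.04224401   64.14630058] [-0.66227333  2.75414336  6.70619181]
(np.float64(319.1272727272727), np.int64(47), array([ 312,   47,   15,  135, 1988], dtype=int32))
```

The tilt works: L≈101.5 mm, and the tilt is now about 0.13 rad. I continue pressing.

Emit:
jog_arm:
  commands:
    - {"jaw":1.5,"x":0,"y":0,"z":0.3,"spin":0}
    - {"jaw":1.5,"x":0,"y":0,"z":0.6,"spin":0}
    - {"jaw":1.5,"x":0,"y":0,"z":0.9,"spin":0}
    - {"jaw":1.5,"x":0,"y":0,"z":1.2,"spin":0}
    - {"jaw":1.5,"x":0,"y":0,"z":1.35,"spin":0}
    - {"jaw":1.5,"x":0,"y":0,"z":1.35,"spin":0}
    - {"jaw":1.5,"x":0,"y":0,"z":0.5,"spin":0}
    - {"jaw":1.5,"x":0,"y":0,"z":-3,"spin":0}
    - {"jaw":1.5,"x":0,"y":0,"z":-6,"spin":0}
    - {"jaw":1.5,"x":0,"y":0,"z":-6,"spin":0}
    - {"jaw":1.5,"x":0,"y":0,"z":-6,"spin":0}
  grip_force: 20

```text
clock: 10.93
tool_pos: [433.6, -305.4, 125.3]
eef_rot: [3.14, 0.005, 2.083]
force: [-0.2, 0.3, -0.9]
width: 0.229
gripper_force: 43.4
```

```bash
sed -i 's/-0.15,0.9)/0.0,0.7)/' h.py; python3 - <<'E'
from h import *
s=env.sense(); print(s["tool_pos"],s["force"],s["q"]); im,C=shot("wrist","w6"); p=tip_px(im); print(p); print(tip_tool(p,101.5))
E
```

```text
[ 433.62129548 -305.44959476  125.28686814] [-0.15439404  0.26289623 -0.94474995] [-7.44867901e-01  3.13025174e-01  1.79719406e+00 -6.39903455e-05
  1.02654314e+00 -1.25713700e+00]
(np.float64(319.2857142857143), np.int64(75), array([ 313,   75,   13,  109, 1398], dtype=int32))
(0.3738142762224589, array([94.49053847, -1.57186565, 41.66464811]))
```

Tilt is now 0.374 rad, with the tip at tool (94.5,-1.6,41.7) mm. I tighten the grip, go near the red alarm, and first localise the alarms from the pictures.

```bash
cat >> h.py <<'E'
HUE={"red":[(0,6),(174,180)],"yellow":[(25,34)],"blue":[(105,125)]}
def alarm(C,im,col,guess,rad=75):
    "centre of the case: fit the outer rim circle (z=34, r=47) silhouette by coarse-to-fine overlap of ring r 41..47"
    from scipy.optimize import minimize
    hsv=cv2.cvtColor(im,cv2.COLOR_RGB2HSV); m=np.zeros(im.shape[:2],np.uint8)
    for a,b in HUE[col]: m|=cv2.inRange(hsv,(a,140,50),(b,255,255))
    d=cv2.GaussianBlur(m.astype(np.float32)/255,(0,0),1.5)
    t=np.linspace(0,2*np.pi,180,endpoint=False)
    def cost(p,w=1):
        s=0
        for r,k in ((44,1.),(42.0,.7),(46,.7),(38.5,-1.),(50,-1.)):
            q=proj(C,np.c_[p[0]+r*np.cos(t),p[1]+r*np.sin(t),np.full(180,34.)]).astype(np.float32)
            s-=k*cv2.remap(d,q[None,:,0],q[None,:,1],cv2.INTER_LINEAR).mean()
        return s
    G=[(guess[0]+a,guess[1]+b) for a in range(-rad,rad+1,5) for b in range(-rad,rad+1,5)]
    g=min(G,key=cost); r=minimize(cost,g,method="Nelder-Mead",options=dict(xatol=.1,fatol=1e-4)); return r.x,-r.fun
E
python3 - <<'E'
from h import *
A={"red":(441,16),"yellow":(447,-170),"blue":(440,164)}
for n in ("scene","side"):
    im,C=shot(n)
    for k in A: print(n,k,*alarm(C,im,k,A[k],40))
im=cv2.imread("pics/wrist0.png")[:,:,::-1]
s={"tool_pos":np.array([574.5,0.03,252.4]),"eef_rot":np.array([-3.1398,0,1.5708])}; C=cam("wrist",s)
for k in ("red","blue"): print("w0",k,*alarm(C,im,k,A[k],40))
print("steel",ray(C,(153,182),24),"brass",ray(C,(186,198),24))
E
```

```text
scene red [442.26675797  11.51134071] 0.7412222623825073
scene yellow [ 453.31818313 -177.2364768 ] 0.5817763209342957
scene blue [442.93422806 156.3548367 ] 0.6958523988723755
side red [440.05405312  19.10132504] 0.7895959615707397
side yellow [ 445.57837873 -161.18822098] 0.6375328898429871
side blue [439.20500417 167.78079091] 0.8989571928977966
w0 red [437.33651173  14.56354076] 1.4137803316116333
w0 blue [436.51006163 160.99900651] 0.8283485174179077
steel [421.92389015  21.00637333  24.        ] brass [450.25577826   6.31562547  24.        ]
```

Emit:
jog_arm:
  commands:
    - {"jaw":1.5,"x":22.6,"y":24.9,"z":-4.5,"spin":-1.06}
    - {"jaw":1.5,"x":22.6,"y":24.9,"z":-4.5,"spin":-1.06}
    - {"jaw":1.5,"x":22.6,"y":24.9,"z":-4.5,"spin":-1.06}
    - {"jaw":1.5,"x":22.6,"y":24.9,"z":-4.5,"spin":-1.06}
    - {"jaw":1.5,"x":22.6,"y":24.9,"z":-4.5,"spin":-1.06}
    - {"jaw":1.5,"x":22.6,"y":24.9,"z":-4.5,"spin":-1.06}
    - {"jaw":1.5,"x":22.6,"y":24.9,"z":-4.5,"spin":-1.06}
    - {"jaw":1.5,"x":22.6,"y":24.9,"z":-4.5,"spin":-1.06}
    - {"jaw":1.5,"x":22.6,"y":24.9,"z":-4.5,"spin":-1.06}
    - {"jaw":1.5,"x":22.6,"y":24.9,"z":-4.5,"spin":-1.06}
    - {"jaw":1.5,"x":22.6,"y":24.9,"z":-4.5,"spin":-1.06}
    - {"jaw":1.5,"x":22.6,"y":24.9,"z":-4.5,"spin":-1.06}
  grip_force: 80

```text
clock: 12.08
tool_pos: [537.9, 13.6, 167.0]
eef_rot: [-3.141, -0.003, 3.141]
force: [0.7, -0.1, -0.4]
width: 0.218
gripper_force: 81.0
```

```bash
python3 - <<'E'
from h import *
s=env.sense(); print(s["tool_pos"],s["eef_rot"],s["gripper_force"]); im,C=shot("wrist","w7"); p=tip_px(im); print(p); print(tip_tool(p,101.5))
print(alarm(C,im,"red",(437,14),30))
E
```

```text
[537.8516546   13.64549449 167.03979136] [-3.14109445e+00 -2.95075609e-03  3.14092842e+00] 80.99084973335266
(np.float64(319.4047619047619), np.int64(75), array([ 315,   75,   11,  108, 1164], dtype=int32))
(0.3387365946439774, array([95.7322871 , -1.0762505 , 38.32801812]))
(array([435.81241302,  13.30945282]), np.float64(1.3243623971939087))
```

View pics/w7.png

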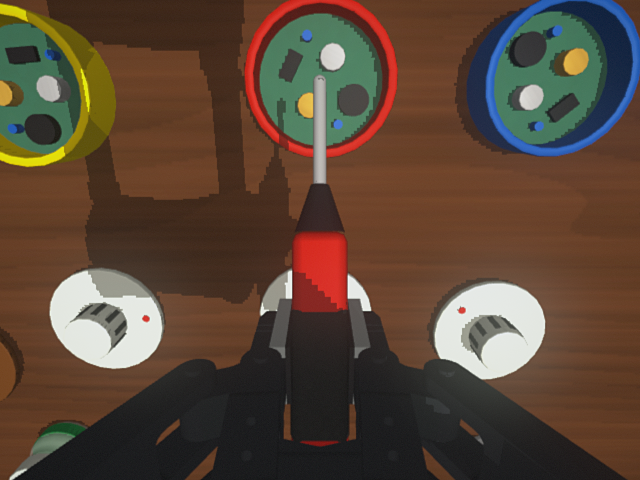

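The wrist view shows the pin tip at (320,77) over the red alarm (321,77), its steel stud at (332,57) and brass at (306,105). Yellow is at left, blue at right, and the white covers are at (107,318), (316,290) and (490,330). The tilt reading changed at the same row, so I check the calibration.

```bash
python3 - <<'E'
from h import *
c=env.camera_info("wrist"); print(c["fovy"],c["cx"],c["cy"],np.round(c["T_tool_cam"],3).tolist())
for n in ("scene","side"):
    c=env.camera_info(n); print(n,c["fovy"],c["cx"],c["cy"],np.round(c["world_from_camera"],2).tolist())
im=cv2.imread("pics/w7.png")[:,:,::-1]; C=cam("wrist")
hsv=cv2.cvtColor(im,cv2.COLOR_RGB2HSV)
for k,g in {"red":(436,13),"yellow":(447,-170),"blue":(437,161)}.items():
    print(k,*alarm(C,im,k,g,40))
for px in ((332,57),(306,105),(575,62),(531,97),(50,88),(5,93)): print(px,ray(C,px,24).round(1))
for px in ((88,338),(497,352)): print("turret",ray(C,px,39).round(1))
print("discB",ray(C,(107,318),12),ray(C,(490,330),12))
E
```

```text
63.621675469572395 319.3536916858918 241.24641715091195 [[0.001, -0.949, -0.315, 82.11], [1.0, 0.001, 0.001, -1.118], [-0.0, -0.315, 0.949, -120.995], [0.0, 0.0, 0.0, 1.0]]
scene 48.22582436517578 320.89932337179306 238.40538261648558 [[0.43, 0.76, -0.48, 1178.69], [0.9, -0.36, 0.25, -340.28], [0.01, -0.54, -0.84, 1179.68], [0.0, 0.0, 0.0, 1.0]]
side 50.4939434925732 317.82187565008064 241.30285729228416 [[-1.0, -0.05, 0.06, 475.93], [-0.08, 0.75, -0.65, 734.37], [-0.01, -0.66, -0.75, 937.13], [0.0, 0.0, 0.0, 1.0]]
red [436.04762037  13.11067779] 1.3379851579666138
yellow [ 441.94438846 -174.915564  ] 0.8445754051208496
blue [435.88971045 158.87910011] 1.3529400825500488
(332, 57) [422.6  20.2  24. ]
(306, 105) [450.8   3.7  24. ]
(575, 62) [425.5 172.   24. ]
(531, 97) [446. 148.  24.]
(50, 88) [ 440.5 -159.2   24. ]
(5, 93) [ 443.5 -188.6   24. ]
turret [ 613.7 -158.9   39. ]
turret [625.8 145.4  39. ]
discB [ 612.25246861 -158.66411221   12.        ] [623.32062122 151.14804043  12.        ]
```

The tool-camera offset wanders by about 2 mm, so I check the tip against the stud in the image just above contact. Red brass ≈ (449.8,5.1), steel ≈ (422.2,21.3).

Emit:
jog_arm:
  commands:
    - {"jaw":1.5,"x":-0.7,"y":-0.7,"z":3,"spin":0}
    - {"jaw":1.5,"x":-0.7,"y":-0.7,"z":6,"spin":0}
    - {"jaw":1.5,"x":-0.7,"y":-0.7,"z":8.2,"spin":0}
    - {"jaw":1.5,"x":-0.7,"y":-0.7,"z":8.2,"spin":0}
    - {"jaw":1.5,"x":-0.7,"y":-0.7,"z":8.2,"spin":0}
    - {"jaw":1.5,"x":-0.7,"y":-0.7,"z":8.2,"spin":0}

```text
clock: 12.63
tool_pos: [546.7, 6.6, 87.3]
eef_rot: [-3.141, 0.002, 3.141]
force: [0.7, -0.5, -0.4]
width: 0.222
gripper_force: 81.0
```

```bash
cat >> h.py <<'E'
def studs(im,C,cen,ang=None):
    "brass and steel blobs inside the case, as world points at z=24"
    hsv=cv2.cvtColor(im,cv2.COLOR_RGB2HSV); q=proj(C,[[cen[0]+35*np.cos(t),cen[1]+35*np.sin(t),24] for t in np.linspace(0,6.28,40)])
    roi=np.zeros(im.shape[:2],np.uint8); cv2.fillPoly(roi,[q.astype(np.int32)],255); out={}
    for n,lo,hi in (("brass",(14,110,110),(28,255,255)),("steel",(0,0,150),(180,40,255))):
        k,l,st,ct=cv2.connectedComponentsWithStats(cv2.inRange(hsv,lo,hi)&roi); 
        out[n]=[(ray(C,ct[i],24)[:2].round(1),ct[i].round(),st[i,4]) for i in range(1,k) if st[i,4]>40]
    return out
E
python3 - <<'E'
from h import *
s=env.sense(); print(s["tool_pos"]); im,C=shot("wrist","w8"); p=tip_px(im,(0,200)); print(p); t,v=tip_tool(p,101.5); print(t,v)
a=alarm(C,im,"red",(436,13),20); print(a); print(studs(im,C,a[0]))
c=im[0:240,200:440]; cv2.imwrite("pics/c8.png",cv2.resize(c,None,fx=2,fy=2)[:,:,::-1])
E
```

```text
[546.68125611   6.55650984  87.25647294]
(np.float64(319.63829787234044), np.int64(75), array([ 315,   75,   11,  108, 1168], dtype=int32))
0.338743716430993 [95.7320469  -0.98531829 38.3286999 ]
(array([434.18776855,  13.27457581]), np.float64(1.0434573888778687))
{'brass': [(array([449.3,   6.3]), array([321.,  76.]), np.int32(768))], 'steel': [(array([424.1,  20.7]), array([356.,  11.]), np.int32(774)), (array([458.8,   5.8]), array([320.,  99.]), np.int32(408))]}
```

View pics/c8.png

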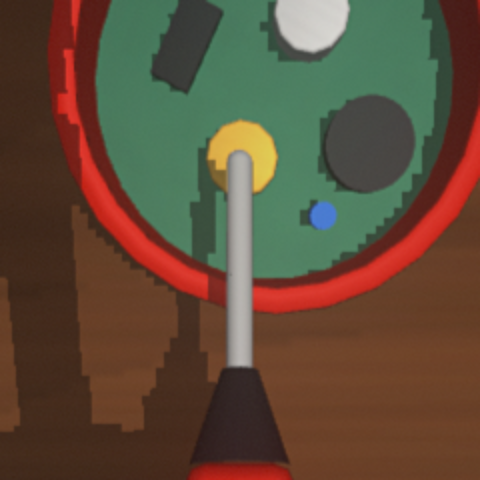

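The crop shows the tip (240,158) right over the brass stud (242,156). I lower it to contact.

Emit:
jog_arm:
  commands:
    - {"jaw":1.5,"x":0.1,"y":0,"z":1,"spin":0}
    - {"jaw":1.5,"x":0.1,"y":0,"z":1.7,"spin":0}
    - {"jaw":1.5,"x":0.1,"y":0,"z":1.9,"spin":0}
    - {"jaw":1.5,"x":0.1,"y":0,"z":2.0,"spin":0}
    - {"jaw":1.5,"x":0.1,"y":0,"z":2.05,"spin":0}
    - {"jaw":1.5,"x":0.1,"y":0,"z":2.05,"spin":0}

```text
clock: 13.18
tool_pos: [544.7, 7.7, 65.8]
eef_rot: [3.142, -0.001, -3.14]
force: [0.7, -0.7, 0.1]
width: 0.222
gripper_force: 81.0
```

Emit:
jog_arm:
  commands:
    - {"jaw":1.5,"x":0,"y":-0.1,"z":0.1,"spin":0}
    - {"jaw":1.5,"x":0,"y":-0.1,"z":0.15,"spin":0}
    - {"jaw":1.5,"x":0,"y":-0.1,"z":0.2,"spin":0}
    - {"jaw":1.5,"x":0,"y":-0.1,"z":0.2,"spin":0}

```text
clock: 13.52
tool_pos: [545.3, 7.0, 64.6]
eef_rot: [3.141, 0.001, -3.141]
force: [-0.8, 3.4, 5.8]
width: 0.225
gripper_force: 81.8
```

```bash
python3 - <<'E'
from h import *
s=env.sense(); print(s["tool_pos"],s["force"],s["wrist_torque"]); im,C=shot("wrist","w9"); p=tip_px(im,(0,200)); print(p[:2]); t,v=tip_tool(p,101.5); print(t,v)
a=alarm(C,im,"red",(436,13),20); print(a); print(studs(im,C,a[0]))
E
```

```text
[545.26129167   6.9814749   64.61343548] [-0.7710164   3.36144694  5.77344889] [ 0.46023392  0.73044226 -0.12252698]
(np.float64(320.29411764705884), np.int64(74))
0.33032120530996717 [96.01272835 -0.73801095 37.52120888]
(array([434.17845459,  13.31533966]), np.float64(1.0058577060699463))
{'brass': [(array([449.5,   6. ]), array([320.,  75.]), np.int32(1043))], 'steel': [(array([426.3,  20.7]), array([360.,   7.]), np.int32(511)), (array([459.1,   6.3]), array([320., 102.]), np.int32(493))]}
```

Contact is 5.8 N with the tip within 1 mm of the brass centre. I hold it, then lift over to the steel stud.

Emit:
jog_arm:
  commands:
    - {"jaw":1.5,"x":0,"y":0,"z":0,"spin":0}
    - {"jaw":1.5,"x":0,"y":0,"z":0,"spin":0}
    - {"jaw":1.5,"x":0,"y":0,"z":0,"spin":0}
    - {"jaw":1.5,"x":0,"y":0,"z":0,"spin":0}
    - {"jaw":1.5,"x":0,"y":0,"z":0,"spin":0}
    - {"jaw":1.5,"x":0,"y":0,"z":0,"spin":0}
    - {"jaw":1.5,"x":0,"y":0,"z":0,"spin":0}
    - {"jaw":1.5,"x":0,"y":0,"z":0,"spin":0}
    - {"jaw":1.5,"x":0,"y":0,"z":0,"spin":0}
    - {"jaw":1.5,"x":0,"y":0,"z":0,"spin":0}
    - {"jaw":1.5,"x":0,"y":0,"z":0,"spin":0}
    - {"jaw":1.5,"x":0,"y":0,"z":0,"spin":0}

```text
clock: 14.57
tool_pos: [545.2, 7.0, 64.7]
eef_rot: [3.141, 0.001, -3.141]
force: [-0.8, 2.2, 6.0]
width: 0.222
gripper_force: 81.8
```

Emit:
jog_arm:
  commands:
    - {"jaw":1.5,"x":0,"y":0,"z":-1.5,"spin":0}
    - {"jaw":1.5,"x":1.4,"y":0.75,"z":-1.5,"spin":0}
    - {"jaw":1.5,"x":2.75,"y":1.5,"z":-1.5,"spin":0}
    - {"jaw":1.5,"x":2.75,"y":1.5,"z":-1.2,"spin":0}
    - {"jaw":1.5,"x":2.75,"y":1.5,"z":-0.5,"spin":0}
    - {"jaw":1.5,"x":2.75,"y":1.5,"z":-0.2,"spin":0}
    - {"jaw":1.5,"x":2.75,"y":1.5,"z":0,"spin":0}
    - {"jaw":1.5,"x":2.75,"y":1.5,"z":0,"spin":0}
    - {"jaw":1.5,"x":2.75,"y":1.5,"z":0,"spin":0}

```text
clock: 15.32
tool_pos: [518.7, 21.1, 64.2]
eef_rot: [-3.141, 0.001, -3.141]
force: [-0.1, -0.4, 7.6]
width: 0.218
gripper_force: 82.2
```

```bash
python3 - <<'E'
from h import *
s=env.sense(); print(s["tool_pos"],s["force"],s["wrist_torque"]); im,C=shot("wrist","w10"); p=tip_px(im,(0,200)); print(p[:2]); t,v=tip_tool(p,101.5); print(t,v)
a=alarm(C,im,"red",(436,13),20); print(a); print(studs(im,C,a[0]))
E
```

```text
[518.65892419  21.06678074  64.20920867] [-0.089819   -0.35529154  7.61788929] [0.09636102 0.78816667 0.01778244]
(np.float64(321.16494845360825), np.int64(50))
0.09819306728498595 [101.01106771  -0.52868668  14.55058793]
(array([433.1046875 ,  12.88066406]), np.float64(0.8064774870872498))
{'brass': [(array([450.1,   6.4]), array([286., 148.]), np.int32(172))], 'steel': [(array([432.9,  20.3]), array([320., 103.]), np.int32(2668))]}
```

Steel contact is 7.6 N with the tip at about (422.7,20.5), on the stud. I hold it, then move to view yellow.

Emit:
jog_arm:
  commands:
    - {"jaw":1.5,"x":0,"y":0,"z":0,"spin":0}
    - {"jaw":1.5,"x":0,"y":0,"z":0,"spin":0}
    - {"jaw":1.5,"x":0,"y":0,"z":0,"spin":0}
    - {"jaw":1.5,"x":0,"y":0,"z":0,"spin":0}
    - {"jaw":1.5,"x":0,"y":0,"z":0,"spin":0}
    - {"jaw":1.5,"x":0,"y":0,"z":0,"spin":0}
    - {"jaw":1.5,"x":0,"y":0,"z":0,"spin":0}
    - {"jaw":1.5,"x":0,"y":0,"z":0,"spin":0}
    - {"jaw":1.5,"x":0,"y":0,"z":0,"spin":0}
    - {"jaw":1.5,"x":0,"y":0,"z":0,"spin":0}
    - {"jaw":1.5,"x":0,"y":0,"z":0,"spin":0}

```text
clock: 16.28
tool_pos: [518.6, 21.1, 64.3]
eef_rot: [-3.141, 0.001, -3.141]
force: [-0.9, -0.3, 7.6]
width: 0.217
gripper_force: 82.1
```

Emit:
jog_arm:
  commands:
    - {"jaw":1.5,"x":0,"y":0,"z":-4,"spin":0}
    - {"jaw":1.5,"x":0,"y":0,"z":-5.6,"spin":0}
    - {"jaw":1.5,"x":-0.5,"y":-4,"z":-5.6,"spin":0}
    - {"jaw":1.5,"x":-1,"y":-8,"z":-5.6,"spin":0}
    - {"jaw":1.5,"x":-2.1,"y":-12,"z":-5.6,"spin":0}
    - {"jaw":1.5,"x":-2.1,"y":-16,"z":-5.6,"spin":0}
    - {"jaw":1.5,"x":-2.1,"y":-19.3,"z":-5.6,"spin":0}
    - {"jaw":1.5,"x":-2.1,"y":-19.3,"z":-5.6,"spin":0}
    - {"jaw":1.5,"x":-2.1,"y":-19.3,"z":-5.6,"spin":0}

```text
clock: 17.03
tool_pos: [539.1, -174.0, 119.0]
eef_rot: [-3.142, -0.0, 3.139]
force: [-0.8, 0.5, -1.8]
width: 0.225
gripper_force: 81.1
```

```bash
python3 - <<'E'
from h import *
s=env.sense(); print(s["tool_pos"],s["force"]); im,C=shot("wrist","w11"); p=tip_px(im,(0,200)); print(p); t,v=tip_tool(p,101.5); print(t,v)
a=alarm(C,im,"yellow",(442,-172),40); print(a); print(studs(im,C,a[0]))
E
```

```text
[ 539.13614137 -173.95359402  119.01391868] [-0.82065435  0.4554335  -1.79002504]
(np.float64(344.9166666666667), np.int64(62), array([334,  62,  16,  33, 424], dtype=int32))
0.22388386643823477 [98.96681541  7.8374507  27.13484963]
(array([ 439.47286123, -175.84879632]), np.float64(1.1165075302124023))
{'brass': [(array([ 442.8, -191.8]), array([287.,  84.]), np.int32(734))], 'steel': [(array([ 440.1, -159.8]), array([348.,  78.]), np.int32(756))]}
```

Yellow: brass at (442.8,-191.8), steel at (440.1,-159.8). I touch brass directly.

Emit:
jog_arm:
  commands:
    - {"jaw":1.5,"x":0,"y":-1.7,"z":1,"spin":0}
    - {"jaw":1.5,"x":0,"y":-1.7,"z":3,"spin":0}
    - {"jaw":1.5,"x":0,"y":-1.7,"z":4.5,"spin":0}
    - {"jaw":1.5,"x":0,"y":-1.7,"z":5.0,"spin":0}
    - {"jaw":1.5,"x":0,"y":-1.7,"z":5.2,"spin":0}
    - {"jaw":1.5,"x":0,"y":-1.7,"z":5.4,"spin":0}
    - {"jaw":1.5,"x":0,"y":-1.7,"z":5.4,"spin":0}
    - {"jaw":1.5,"x":0,"y":-1.7,"z":5.4,"spin":0}

```text
clock: 17.75
tool_pos: [539.4, -188.3, 66.6]
eef_rot: [-3.141, 0.001, -3.14]
force: [0.6, 0.7, -0.6]
width: 0.217
gripper_force: 81.1
```

```bash
python3 - <<'E'
from h import *
s=env.sense(); print(s["tool_pos"],s["force"]); im,C=shot("wrist","w12"); p=tip_px(im,(0,200)); print(p); t,v=tip_tool(p,101.5); print(t,v)
a=alarm(C,im,"yellow",(441,-175),20); print(a); print(studs(im,C,a[0]))
E
```

```text
[ 539.35296635 -188.26204468   66.58623979] [ 0.56700648  0.68727404 -0.5723752 ]
(np.float64(319.3636363636364), np.int64(76), array([315,  76,  11, 108, 865], dtype=int32))
0.34701498150357435 [95.44979638 -1.08737586 39.11936226]
(array([ 438.88854624, -175.54681145]), np.float64(1.0201340913772583))
{'brass': [(array([ 441.9, -192.3]), array([312.,  71.]), np.int32(1103))], 'steel': [(array([ 440.1, -159.9]), array([396.,  66.]), np.int32(1376)), (array([ 467.1, -189.6]), array([319., 138.]), np.int32(43))]}
```

Emit:
jog_arm:
  commands:
    - {"jaw":1.5,"x":0.1,"y":-0.27,"z":0,"spin":0}
    - {"jaw":1.5,"x":0.1,"y":-0.27,"z":0.2,"spin":0}
    - {"jaw":1.5,"x":0.1,"y":-0.27,"z":0.3,"spin":0}
    - {"jaw":1.5,"x":0.1,"y":-0.27,"z":0.3,"spin":0}
    - {"jaw":1.5,"x":0.1,"y":-0.27,"z":0.3,"spin":0}

```text
clock: 18.22
tool_pos: [538.6, -191.8, 64.3]
eef_rot: [-3.14, 0.002, -3.14]
force: [1.7, 1.6, 7.8]
width: 0.219
gripper_force: 82.1
```

```bash
python3 - <<'E'
from h import *
s=env.sense(); print(s["tool_pos"],s["force"]); im,C=shot("wrist","w13"); p=tip_px(im,(0,200)); print(p); t,v=tip_tool(p,101.5); print(t,v)
a=alarm(C,im,"yellow",(441,-175),20); print(a); print(studs(im,C,a[0]))
E
```

```text
[ 538.61200939 -191.8447497    64.32345307] [1.65657051 1.56622349 7.7659336 ]
(np.float64(319.30357142857144), np.int64(74), array([ 314,   74,   12,  109, 1185], dtype=int32))
0.33032762534578036 [96.012517   -1.11184191 37.52182528]
(array([ 439.03024288, -175.29781327]), np.float64(1.0193071365356445))
{'brass': [(array([ 441.8, -191.5]), array([324.,  72.]), np.int32(1076))], 'steel': [(array([ 440.1, -160. ]), array([406.,  68.]), np.int32(1418)), (array([ 456.1, -193.1]), array([319., 111.]), np.int32(533))]}
```

Contact is 7.8 N on yellow brass. I hold it, then go to steel.

Emit:
jog_arm:
  commands:
    - {"jaw":1.5,"x":0,"y":0,"z":0,"spin":0}
    - {"jaw":1.5,"x":0,"y":0,"z":0,"spin":0}
    - {"jaw":1.5,"x":0,"y":0,"z":0,"spin":0}
    - {"jaw":1.5,"x":0,"y":0,"z":0,"spin":0}
    - {"jaw":1.5,"x":0,"y":0,"z":0,"spin":0}
    - {"jaw":1.5,"x":0,"y":0,"z":0,"spin":0}
    - {"jaw":1.5,"x":0,"y":0,"z":0,"spin":0}
    - {"jaw":1.5,"x":0,"y":0,"z":0,"spin":0}
    - {"jaw":1.5,"x":0,"y":0,"z":0,"spin":0}
    - {"jaw":1.5,"x":0,"y":0,"z":0,"spin":0}
    - {"jaw":1.5,"x":0,"y":0,"z":0,"spin":0}
    - {"jaw":1.5,"x":0,"y":0,"z":0,"spin":0}

```text
clock: 19.27
tool_pos: [538.6, -191.8, 64.4]
eef_rot: [-3.14, 0.002, -3.14]
force: [0.7, 0.4, 7.3]
width: 0.22
gripper_force: 82.1
```

Emit:
jog_arm:
  commands:
    - {"jaw":1.5,"x":0,"y":0,"z":-1.5,"spin":0}
    - {"jaw":1.5,"x":0.2,"y":1.6,"z":-1.5,"spin":0}
    - {"jaw":1.5,"x":0.2,"y":3.25,"z":-1.5,"spin":0}
    - {"jaw":1.5,"x":0.2,"y":3.25,"z":-1.2,"spin":0}
    - {"jaw":1.5,"x":0.2,"y":3.25,"z":-0.5,"spin":0}
    - {"jaw":1.5,"x":0.2,"y":3.25,"z":-0.2,"spin":0}
    - {"jaw":1.5,"x":0.2,"y":3.25,"z":0,"spin":0}
    - {"jaw":1.5,"x":0.2,"y":3.25,"z":0,"spin":0}
    - {"jaw":1.5,"x":0.2,"y":3.25,"z":0,"spin":0}

```text
clock: 20.02
tool_pos: [536.1, -158.7, 63.0]
eef_rot: [3.141, 0.0, 3.141]
force: [1.7, 2.7, 7.0]
width: 0.22
gripper_force: 82.0
```

```bash
python3 - <<'E'
from h import *
s=env.sense(); print(s["tool_pos"],s["force"]); im,C=shot("wrist","w14"); p=tip_px(im,(0,200)); print(p); t,v=tip_tool(p,101.5); print(t,v)
a=alarm(C,im,"yellow",(441,-175),20); print(a); print(studs(im,C,a[0]))
cv2.imwrite("pics/c14.png",im[0:240,160:480,::-1])
E
```

```text
[ 536.07260694 -158.72743195   63.04993641] [1.71282828 2.67724502 6.97870333]
(np.float64(318.89565217391305), np.int64(53), array([ 299,   53,   41,  130, 2584], dtype=int32))
0.13260764891675159 [100.60887898  -1.25213332  18.02026344]
(array([ 438.83400076, -176.30126104]), np.float64(1.0111030340194702))
{'brass': [(array([ 418.3, -204.5]), array([196.,   9.]), np.int32(58)), (array([ 443. , -191.2]), array([237.,  82.]), np.int32(1502))], 'steel': [(array([ 446.1, -159.7]), array([319.,  91.]), np.int32(2097))]}
```

View pics/c14.png

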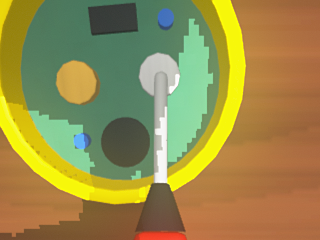

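The crop shows the tip (160,75) on the steel stud (159,74) of yellow. I hold it, then travel to blue.

Emit:
jog_arm:
  commands:
    - {"jaw":1.5,"x":0,"y":0,"z":0,"spin":0}
    - {"jaw":1.5,"x":0,"y":0,"z":0,"spin":0}
    - {"jaw":1.5,"x":0,"y":0,"z":0,"spin":0}
    - {"jaw":1.5,"x":0,"y":0,"z":0,"spin":0}
    - {"jaw":1.5,"x":0,"y":0,"z":0,"spin":0}
    - {"jaw":1.5,"x":0,"y":0,"z":0,"spin":0}
    - {"jaw":1.5,"x":0,"y":0,"z":0,"spin":0}
    - {"jaw":1.5,"x":0,"y":0,"z":0,"spin":0}
    - {"jaw":1.5,"x":0,"y":0,"z":0,"spin":0}
    - {"jaw":1.5,"x":0,"y":0,"z":0,"spin":0}
    - {"jaw":1.5,"x":0,"y":0,"z":-2,"spin":0}
    - {"jaw":1.5,"x":0,"y":0,"z":-5.6,"spin":0}

```text
clock: 21.07
tool_pos: [532.6, -158.0, 115.0]
eef_rot: [3.138, -0.009, -3.141]
force: [-0.1, 0.1, -0.6]
width: 0.223
gripper_force: 81.0
```

Emit:
jog_arm:
  commands:
    - {"jaw":1.5,"x":0,"y":31.7,"z":0,"spin":0}
    - {"jaw":1.5,"x":0,"y":31.7,"z":0,"spin":0}
    - {"jaw":1.5,"x":0,"y":31.7,"z":0,"spin":0}
    - {"jaw":1.5,"x":0,"y":31.7,"z":0,"spin":0}
    - {"jaw":1.5,"x":0,"y":31.7,"z":0,"spin":0}
    - {"jaw":1.5,"x":0,"y":31.7,"z":0,"spin":0}
    - {"jaw":1.5,"x":0,"y":31.7,"z":0,"spin":0}
    - {"jaw":1.5,"x":0,"y":31.7,"z":0,"spin":0}
    - {"jaw":1.5,"x":0,"y":31.7,"z":0,"spin":0}
    - {"jaw":1.5,"x":0,"y":31.7,"z":0,"spin":0}
    - {"jaw":1.5,"x":0,"y":31.7,"z":0,"spin":0}

```text
clock: 21.98
tool_pos: [535.1, 157.6, 118.1]
eef_rot: [-3.141, -0.001, -3.14]
force: [0.0, 0.1, -0.4]
width: 0.22
gripper_force: 81.0
```

```bash
python3 - <<'E'
from h import *
s=env.sense(); print(s["tool_pos"],s["force"]); im,C=shot("wrist","w15"); p=tip_px(im,(0,200)); print(p); t,v=tip_tool(p,101.5); print(t,v)
a=alarm(C,im,"blue",(436,159),30); print(a); print(studs(im,C,a[0]))
E
```

```text
[535.09656671 157.61657999 118.07893151] [ 0.00194164  0.12908311 -0.36693952]
(np.float64(320.0), np.int64(73), array([ 315,   73,   12,  110, 1290], dtype=int32))
0.3218769756476285 [96.28729622 -0.85199464 36.70929127]
(array([434.00692589, 160.75358079]), np.float64(1.2598323822021484))
{'brass': [(array([424.9, 172.1]), array([351.,  55.]), np.int32(823))], 'steel': [(array([451.6, 156.8]), array([320., 110.]), np.int32(733)), (array([445.4, 149.3]), array([306.,  98.]), np.int32(428))]}
```

Emit:
jog_arm:
  commands:
    - {"jaw":1.5,"x":1.4,"y":1.6,"z":1,"spin":0}
    - {"jaw":1.5,"x":1.4,"y":1.6,"z":3,"spin":0}
    - {"jaw":1.5,"x":1.4,"y":1.6,"z":4.5,"spin":0}
    - {"jaw":1.5,"x":1.4,"y":1.6,"z":5.0,"spin":0}
    - {"jaw":1.5,"x":1.4,"y":1.6,"z":5.2,"spin":0}
    - {"jaw":1.5,"x":1.4,"y":1.6,"z":5.3,"spin":0}
    - {"jaw":1.5,"x":1.4,"y":1.6,"z":5.3,"spin":0}
    - {"jaw":1.5,"x":1.4,"y":1.6,"z":5.3,"spin":0}

```text
clock: 22.7
tool_pos: [522.1, 174.1, 66.6]
eef_rot: [3.141, 0.002, -3.141]
force: [0.4, -0.4, -1.1]
width: 0.22
gripper_force: 81.0
```

```bash
python3 - <<'E'
from h import *
s=env.sense(); print(s["tool_pos"],s["force"]); im,C=shot("wrist","w16"); p=tip_px(im,(0,200)); print(p); t,v=tip_tool(p,101.5); print(t,v)
a=alarm(C,im,"blue",(435,160),20); print(a); print(studs(im,C,a[0]))
E
```

```text
[522.06612468 174.05803498  66.58592373] [ 0.37953588 -0.39594848 -1.09395984]
(np.float64(319.82142857142856), np.int64(73), array([ 313,   73,   33,  111, 1807], dtype=int32))
0.3218789985294184 [96.28723127 -0.91768457 36.70948605]
(array([434.6076828 , 167.31614809]), np.float64(0.6855311989784241))
{'brass': [(array([426.6, 167.4]), array([305.,  77.]), np.int32(74))], 'steel': [(array([446. , 173.2]), array([320., 128.]), np.int32(1442)), (array([445.6, 148.4]), array([259., 127.]), np.int32(1296))]}
```

Emit:
jog_arm:
  commands:
    - {"jaw":1.5,"x":0.1,"y":-0.1,"z":0,"spin":0}
    - {"jaw":1.5,"x":0.1,"y":-0.1,"z":0.2,"spin":0}
    - {"jaw":1.5,"x":0.1,"y":-0.1,"z":0.4,"spin":0}
    - {"jaw":1.5,"x":0.1,"y":-0.1,"z":0.4,"spin":0}
    - {"jaw":1.5,"x":0.1,"y":-0.1,"z":0.4,"spin":0}

```text
clock: 23.17
tool_pos: [521.1, 173.4, 63.0]
eef_rot: [3.141, 0.002, -3.14]
force: [0.1, -1.4, 7.1]
width: 0.218
gripper_force: 82.1
```

```bash
python3 - <<'E'
from h import *
s=env.sense(); print(s["tool_pos"],s["force"]); im,C=shot("wrist","w17"); p=tip_px(im,(0,200)); print(p); t,v=tip_tool(p,101.5); print(t,v)
print(studs(im,C,(435,160)))
cv2.imwrite("pics/c17.png",im[0:240,160:480,::-1])
E
```

```text
[521.05622915 173.41317624  63.03442317] [ 0.14727033 -1.41496418  7.05115868]
(np.float64(319.77777777777777), np.int64(71), array([ 313,   71,   35,  112, 1852], dtype=int32))
0.30477096162718015 [96.82244418 -0.93595548 35.05758203]
{'brass': [(array([427.7, 167.2]), array([306.,  82.]), np.int32(71))], 'steel': [(array([444.8, 172.3]), array([320., 128.]), np.int32(1502)), (array([445.6, 148.3]), array([259., 130.]), np.int32(1346))]}
```

View pics/c17.png

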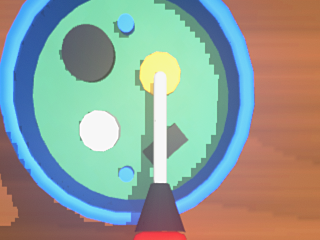

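The tip (160,75) is on blue's brass stud (160,73) at 7 N. I hold it, then move to steel at image (100,130).

Emit:
jog_arm:
  commands:
    - {"jaw":1.5,"x":0,"y":0,"z":0,"spin":0}
    - {"jaw":1.5,"x":0,"y":0,"z":0,"spin":0}
    - {"jaw":1.5,"x":0,"y":0,"z":0,"spin":0}
    - {"jaw":1.5,"x":0,"y":0,"z":0,"spin":0}
    - {"jaw":1.5,"x":0,"y":0,"z":0,"spin":0}
    - {"jaw":1.5,"x":0,"y":0,"z":0,"spin":0}
    - {"jaw":1.5,"x":0,"y":0,"z":0,"spin":0}
    - {"jaw":1.5,"x":0,"y":0,"z":0,"spin":0}
    - {"jaw":1.5,"x":0,"y":0,"z":0,"spin":0}
    - {"jaw":1.5,"x":0,"y":0,"z":0,"spin":0}
    - {"jaw":1.5,"x":0,"y":0,"z":0,"spin":0}
    - {"jaw":1.5,"x":0,"y":0,"z":0,"spin":0}

```text
clock: 24.22
tool_pos: [521.0, 173.4, 63.1]
eef_rot: [3.142, 0.002, -3.14]
force: [1.0, -1.1, 7.2]
width: 0.219
gripper_force: 82.1
```

Emit:
jog_arm:
  commands:
    - {"jaw":1.5,"x":0,"y":0,"z":-1.5,"spin":0}
    - {"jaw":1.5,"x":-1.1,"y":-1.2,"z":-1.5,"spin":0}
    - {"jaw":1.5,"x":-2.15,"y":-2.4,"z":-1.5,"spin":0}
    - {"jaw":1.5,"x":-2.15,"y":-2.4,"z":-1.2,"spin":0}
    - {"jaw":1.5,"x":-2.15,"y":-2.4,"z":-0.5,"spin":0}
    - {"jaw":1.5,"x":-2.15,"y":-2.4,"z":-0.2,"spin":0}
    - {"jaw":1.5,"x":-2.15,"y":-2.4,"z":0.05,"spin":0}
    - {"jaw":1.5,"x":-2.15,"y":-2.4,"z":0.05,"spin":0}
    - {"jaw":1.5,"x":-2.15,"y":-2.4,"z":0.05,"spin":0}

```text
clock: 24.97
tool_pos: [541.3, 149.5, 61.2]
eef_rot: [-3.141, -0.001, -3.14]
force: [0.8, -1.1, 4.7]
width: 0.22
gripper_force: 81.8
```

```bash
python3 - <<'E'
from h import *
s=env.sense(); print(s["tool_pos"],s["force"]); im,C=shot("wrist","w18"); p=tip_px(im,(0,200)); print(p); 
print(studs(im,C,(435,160)))
cv2.imwrite("pics/c18.png",im[0:240,160:480,::-1])
E
```

```text
[541.31486583 149.49337204  61.2194486 ] [ 0.76375617 -1.12998161  4.69108125]
(np.float64(318.6637168141593), np.int64(53), array([ 298,   53,   42,  130, 2604], dtype=int32))
{'brass': [(array([429.4, 169.3]), array([377.,  27.]), np.int32(333))], 'steel': [(array([449.4, 148. ]), array([319.,  86.]), np.int32(1970))]}
```

View pics/c18.png

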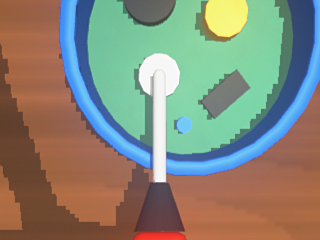

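The tip (159,73) is on blue's steel stud (159,75). I hold it, then carry the probe back over the rest.

Emit:
jog_arm:
  commands:
    - {"jaw":1.5,"x":0,"y":0,"z":0.03,"spin":0}
    - {"jaw":1.5,"x":0,"y":0,"z":0.03,"spin":0}
    - {"jaw":1.5,"x":0,"y":0,"z":0.03,"spin":0}
    - {"jaw":1.5,"x":0,"y":0,"z":0.03,"spin":0}
    - {"jaw":1.5,"x":0,"y":0,"z":0.03,"spin":0}
    - {"jaw":1.5,"x":0,"y":0,"z":0.03,"spin":0}
    - {"jaw":1.5,"x":0,"y":0,"z":0.03,"spin":0}
    - {"jaw":1.5,"x":0,"y":0,"z":0.03,"spin":0}
    - {"jaw":1.5,"x":0,"y":0,"z":0.03,"spin":0}
    - {"jaw":1.5,"x":0,"y":0,"z":0.03,"spin":0}
    - {"jaw":1.5,"x":0,"y":0,"z":0.03,"spin":0}
    - {"jaw":1.5,"x":0,"y":0,"z":0.03,"spin":0}

```text
clock: 26.02
tool_pos: [541.3, 149.6, 61.1]
eef_rot: [-3.141, -0.001, -3.14]
force: [0.6, -1.7, 5.0]
width: 0.22
gripper_force: 81.8
```

Emit:
jog_arm:
  commands:
    - {"jaw":1.5,"x":0,"y":0,"z":-4,"spin":0}
    - {"jaw":1.5,"x":0,"y":0,"z":-7.9,"spin":0}
    - {"jaw":1.5,"x":0,"y":-4,"z":-7.9,"spin":0}
    - {"jaw":1.5,"x":1,"y":-8,"z":-7.9,"spin":0}
    - {"jaw":1.5,"x":2,"y":-12,"z":-7.9,"spin":0}
    - {"jaw":1.5,"x":3,"y":-16,"z":-7.9,"spin":0}
    - {"jaw":1.5,"x":4,"y":-20,"z":-7.9,"spin":0}
    - {"jaw":1.5,"x":5.3,"y":-24,"z":-7.9,"spin":0}
    - {"jaw":1.5,"x":5.3,"y":-28,"z":-7.9,"spin":0}
    - {"jaw":1.5,"x":5.3,"y":-30,"z":-7.9,"spin":0}
    - {"jaw":1.5,"x":5.3,"y":-30,"z":-7.9,"spin":0}
    - {"jaw":1.5,"x":5.3,"y":-30,"z":-7.9,"spin":0}

```text
clock: 27.02
tool_pos: [488.3, -151.0, 139.0]
eef_rot: [3.14, -0.002, 3.14]
force: [-0.9, 0.2, -1.1]
width: 0.221
gripper_force: 80.8
```

Emit:
jog_arm:
  commands:
    - {"jaw":1.5,"x":0,"y":-21.1,"z":0,"spin":-0.142}
    - {"jaw":1.5,"x":0,"y":-21.1,"z":0,"spin":-0.142}
    - {"jaw":1.5,"x":0,"y":-21.1,"z":0,"spin":-0.142}
    - {"jaw":1.5,"x":0,"y":-21.1,"z":0,"spin":-0.142}
    - {"jaw":1.5,"x":0,"y":-21.1,"z":0,"spin":-0.142}
    - {"jaw":1.5,"x":0,"y":-21.1,"z":0,"spin":-0.142}
    - {"jaw":1.5,"x":0,"y":-21.1,"z":0,"spin":-0.142}
    - {"jaw":1.5,"x":0,"y":-21.1,"z":0,"spin":-0.142}
    - {"jaw":1.5,"x":0,"y":-21.1,"z":2,"spin":-0.142}
    - {"jaw":1.5,"x":0,"y":-21.1,"z":2,"spin":-0.142}
    - {"jaw":1.5,"x":0,"y":-21.1,"z":2,"spin":-0.142}
    - {"jaw":1.5,"x":0,"y":-21.1,"z":2,"spin":-0.142}

```text
clock: 28.02
tool_pos: [489.7, -359.9, 120.3]
eef_rot: [3.141, -0.0, -2.996]
force: [0.9, -0.4, -0.6]
width: 0.218
gripper_force: 80.8
```

```bash
python3 - <<'E'
from h import *
s=env.sense(); p=s["tool_pos"]; y=s["eef_rot"][2]; print(p,s["eef_rot"],s["joint_vel"].round(3))
d=np.array([488.3,-361.3])-p[:2]; c,q=np.cos(y),np.sin(y); print("tool x,y",d@[c,q],d@[q,-c],"z",p[2]-54.6,"dyaw",y+3.0)
im,C=shot("wrist","w19"); print(tip_px(im,(0,200)))
E
```

```text
[ 489.74346628 -359.91272743  120.33322508] [ 3.14079703e+00 -1.24002201e-04 -2.99634694e+00] [-0.01  -0.006 -0.021 -0.002 -0.005 -0.001]
tool x,y 1.6290547857735644 -1.1637442143199306 z 65.73322508010347 dyaw 0.0036530559047944777
(np.float64(319.0952380952381), np.int64(70), array([ 313,   70,   14,  113, 1459], dtype=int32))
```

Emit:
jog_arm:
  commands:
    - {"jaw":1.5,"x":0.15,"y":-0.12,"z":2,"spin":0}
    - {"jaw":1.5,"x":0.15,"y":-0.12,"z":3.5,"spin":0}
    - {"jaw":1.5,"x":0.15,"y":-0.12,"z":4.5,"spin":0}
    - {"jaw":1.5,"x":0.15,"y":-0.12,"z":5,"spin":0}
    - {"jaw":1.5,"x":0.15,"y":-0.12,"z":5.3,"spin":0}
    - {"jaw":1.5,"x":0.15,"y":-0.12,"z":5.6,"spin":0}
    - {"jaw":1.5,"x":0.15,"y":-0.12,"z":5.9,"spin":0}
    - {"jaw":1.5,"x":0.15,"y":-0.12,"z":6.2,"spin":0}
    - {"jaw":1.5,"x":0.15,"y":-0.12,"z":6.4,"spin":0}
    - {"jaw":1.5,"x":0.15,"y":-0.12,"z":6.5,"spin":0}
    - {"jaw":1.5,"x":0.15,"y":-0.12,"z":6.5,"spin":0}
  grip_force: 20

```text
clock: 28.98
tool_pos: [489.9, -362.9, 60.8]
eef_rot: [-3.139, 0.004, -2.999]
force: [-1.1, 8.6, 27.2]
width: 0.217
gripper_force: 85.7
```

```bash
python3 - <<'E'
from h import *
s=env.sense(); print(s["tool_pos"],s["force"],s["wrist_torque"])
im,C=shot("wrist","w20"); print(tip_px(im,(0,200)))
E
```

```text
[ 489.9084576  -362.87183119   60.81167529] [-1.12371021  8.62872479 27.16428159] [ 1.22851701  1.1041504  -0.23168382]
(np.float64(320.8833333333333), np.int64(61), array([ 314,   61,   14,  121, 1610], dtype=int32))
```

Tail-up pressing at 27 N with some side force, so I relieve sideways and release gently into the forks.

Emit:
jog_arm:
  commands:
    - {"jaw":1.5,"x":0,"y":0.15,"z":-0.15,"spin":0}
    - {"jaw":1.5,"x":0,"y":0.15,"z":-0.15,"spin":0}
    - {"jaw":3.0,"x":0,"y":0.15,"z":-0.15,"spin":0}
    - {"jaw":3.0,"x":0,"y":0.15,"z":-0.15,"spin":0}
    - {"jaw":3.6,"x":0,"y":0.15,"z":-0.15,"spin":0}
    - {"jaw":3.6,"x":0,"y":0.15,"z":-0.15,"spin":0}
    - {"jaw":3.6,"x":0,"y":0.15,"z":-0.15,"spin":0}
    - {"jaw":3.6,"x":0,"y":0.15,"z":-0.15,"spin":0}
  grip_force: 20

```text
clock: 29.7
tool_pos: [487.8, -361.6, 56.1]
eef_rot: [3.141, -0.0, -2.998]
force: [-0.1, 0.1, 0.3]
width: 0.42
gripper_force: 0.0
```

```bash
python3 - <<'E'
from h import *
s=env.sense(); print(s["tool_pos"],s["force"],s["width"])
im,C=shot("wrist","w21"); print(tip_px(im,(0,200)))
p=tip_px(im,(0,200)); print(ray(C,p[:2],50))
E
```

```text
[ 487.76346475 -361.62457284   56.06422273] [-0.09191911  0.12091383  0.32511004] 0.4195831411062442
(np.float64(315.0), np.int64(59), array([ 308,   59,   17,  141, 2130], dtype=int32))
[ 391.54208148 -377.74639972   50.        ]
```

The probe lies level again (pin width 17 px), about 5 mm along from before, within tolerance; I will check it at the end. Now I lift off and look at cover A with the yellow alarm.

Emit:
jog_arm:
  commands:
    - {"jaw":4.2,"x":0,"y":0,"z":0,"spin":0}
    - {"jaw":4.2,"x":0,"y":0,"z":-3,"spin":0}
    - {"jaw":8,"x":0,"y":0,"z":-7,"spin":0}
    - {"jaw":8,"x":-2,"y":2,"z":-11,"spin":0.144}
    - {"jaw":8,"x":-4,"y":6,"z":-14,"spin":0.144}
    - {"jaw":8,"x":-9.4,"y":10,"z":-17,"spin":0.144}
    - {"jaw":8,"x":-9.4,"y":14,"z":-19.4,"spin":0.144}
    - {"jaw":8,"x":-9.4,"y":18.3,"z":-19.4,"spin":0.144}
    - {"jaw":8,"x":-9.4,"y":18.3,"z":-19.4,"spin":0.144}
    - {"jaw":8,"x":-9.4,"y":18.3,"z":-19.4,"spin":0.144}
    - {"jaw":8,"x":-9.4,"y":18.3,"z":-19.4,"spin":0.144}
    - {"jaw":8,"x":-9.4,"y":18.3,"z":-19.4,"spin":0.144}

```text
clock: 30.75
tool_pos: [554.7, -167.3, 250.3]
eef_rot: [-3.141, -0.0, -3.141]
force: [0.6, -0.2, 0.4]
width: 0.938
gripper_force: 0.0
```

```bash
cat >> h.py <<'E'
def cover(C,im,guess,rad=30,z=0):
    "centre of a white cover whose underside is at height z: disc rim r=45 at z+12"
    from scipy.optimize import minimize
    hsv=cv2.cvtColor(im,cv2.COLOR_RGB2HSV); m=cv2.inRange(hsv,(0,0,95),(180,60,255)).astype(np.float32)/255
    d=cv2.GaussianBlur(m,(0,0),1.0); t=np.linspace(0,2*np.pi,180,endpoint=False)
    def cost(p):
        s=0
        for r,k in ((43.5,1),(41,.5),(46.5,-1),(49,-.5)):
            q=proj(C,np.c_[p[0]+r*np.cos(t),p[1]+r*np.sin(t),np.full(180,z+12.)]).astype(np.float32)
            s-=k*cv2.remap(d,q[None,:,0],q[None,:,1],cv2.INTER_LINEAR).mean()
        return s
    G=[(guess[0]+a,guess[1]+b) for a in range(-rad,rad+1,4) for b in range(-rad,rad+1,4)]
    g=min(G,key=cost); r=minimize(cost,g,method="Nelder-Mead",options=dict(xatol=.1,fatol=1e-4,initial_simplex=[g,(g[0]+3,g[1]),(g[0],g[1]+3)])); return r.x.round(1),round(-r.fun,2)
def tool(P,s=None):
    s=s or env.sense(); y=s["eef_rot"][2]; d=np.array(P[:2])-s["tool_pos"][:2]; return np.round([d@[np.cos(y),np.sin(y)],d@[np.sin(y),-np.cos(y)]],1)
E
python3 - <<'E'
from h import *
s=env.sense(); print(s["tool_pos"],s["eef_rot"]); im,C=shot("wrist","w22")
c=cover(C,im,(613,-158)); a=alarm(C,im,"yellow",(441,-175),20); print(c,a,studs(im,C,a[0])); print(tool(c[0]),tool(a[0]))
im,C=shot("scene"); print([cover(C,im,g) for g in ((615,-158),(613,10),(628,151))])
im,C=shot("side"); print([cover(C,im,g) for g in ((615,-158),(613,10),(628,151))])
E
```

```text
[ 554.69805432 -167.2575846   250.3357735 ] [-3.14060650e+00 -1.66591600e-04 -3.14121418e+00]
(array([ 614.2, -159.8]), np.float64(1.3)) (array([ 441.68400849, -175.85016878]), np.float64(1.576741337776184)) {'brass': [(array([ 442.8, -191.7]), array([291.,  75.]), np.int32(279))], 'steel': [(array([ 440.1, -159.7]), array([330.,  71.]), np.int32(294))]}
[-59.7   8.2] [112.8  -8.1]
[(array([ 616.2, -158.8]), np.float64(0.79)), (array([612.2,  10. ]), np.float64(0.76)), (array([627.2, 151.5]), np.float64(0.75))]
[(array([ 617.4, -153.3]), np.float64(0.48)), (array([613.4,  13.7]), np.float64(0.56)), (array([628.6, 153.8]), np.float64(0.64))]
```

Emit:
jog_arm:
  commands:
    - {"jaw":6,"x":-6,"y":0.9,"z":4,"spin":0}
    - {"jaw":6,"x":-6,"y":0.9,"z":8,"spin":0}
    - {"jaw":6,"x":-6,"y":0.9,"z":12,"spin":0}
    - {"jaw":6,"x":-6,"y":0.9,"z":15,"spin":0}
    - {"jaw":6,"x":-6,"y":0.9,"z":15,"spin":0}
    - {"jaw":6,"x":-6,"y":0.9,"z":15,"spin":0}
    - {"jaw":6,"x":-6,"y":0.9,"z":15,"spin":0}

```text
clock: 31.48
tool_pos: [615.2, -159.4, 101.2]
eef_rot: [-3.141, 0.001, 3.14]
force: [0.4, -0.1, 0.5]
width: 0.701
gripper_force: 0.0
```

```bash
python3 - <<'E'
from h import *
s=env.sense(); print(s["tool_pos"],s["eef_rot"]); im,C=shot("wrist","w23")
print(tool((614.2,-159.8)), cover(C,im,(614,-160),12))
E
```

```text
[ 615.24111586 -159.35930244  101.24708253] [-3.14122736e+00  6.13177778e-04  3.13964767e+00]
[ 1.9 -0.3] (array([ 614.3, -159.7]), np.float64(1.47))
```

Emit:
jog_arm:
  commands:
    - {"jaw":6,"x":0.1,"y":0,"z":3,"spin":0}
    - {"jaw":6,"x":0.1,"y":0,"z":5.5,"spin":0}
    - {"jaw":6,"x":0.1,"y":0,"z":6.3,"spin":0}
    - {"jaw":6,"x":0.1,"y":0,"z":6.3,"spin":0}
    - {"jaw":6,"x":0.1,"y":0,"z":6.3,"spin":0}
    - {"jaw":3,"x":0.1,"y":0,"z":6.3,"spin":0}
    - {"jaw":3,"x":0.1,"y":0,"z":6.3,"spin":0}
    - {"jaw":3,"x":0.1,"y":0,"z":6.3,"spin":0}
    - {"jaw":3,"x":0.1,"y":0,"z":6.3,"spin":0}
    - {"jaw":3,"x":0.1,"y":0,"z":6.3,"spin":0}
    - {"jaw":3,"x":0.1,"y":0,"z":6.3,"spin":0}
  grip_force: 30

```text
clock: 32.45
tool_pos: [615.3, -158.7, 39.8]
eef_rot: [-3.14, 0.004, 3.141]
force: [-1.0, -0.4, 6.9]
width: 0.412
gripper_force: 29.9
```

Emit:
jog_arm:
  commands:
    - {"jaw":3,"x":0,"y":0,"z":-4,"spin":0}
    - {"jaw":3,"x":0,"y":0,"z":-7,"spin":0}
    - {"jaw":3,"x":4,"y":-0.3,"z":-7,"spin":0}
    - {"jaw":3,"x":6,"y":-0.6,"z":-7,"spin":0}
    - {"jaw":3,"x":6,"y":-0.6,"z":-7,"spin":0}
    - {"jaw":3,"x":6,"y":-0.6,"z":-7,"spin":0}
    - {"jaw":3,"x":6,"y":-0.6,"z":-7,"spin":0}

```text
clock: 33.03
tool_pos: [554.7, -164.3, 108.0]
eef_rot: [-3.141, 0.002, 3.141]
force: [0.0, 0.1, -2.1]
width: 0.407
gripper_force: 30.5
```

```bash
python3 - <<'E'
from h import *
s=env.sense(); print(s["tool_pos"],s["eef_rot"]); im,C=shot("wrist","w24")
c=cover(C,im,s["tool_pos"][:2],12,s["tool_pos"][2]-38); a=alarm(C,im,"yellow",(441,-175),20); print(c,a,studs(im,C,a[0])); print(tool(c[0],s),tool(a[0],s))
E
```

```text
[ 554.67462664 -164.32032811  108.03665541] [-3.14104999e+00  2.08379320e-03  3.14064565e+00]
(array([ 552.5, -165.2]), np.float64(1.12)) (array([ 439.87024308, -175.73471774]), np.float64(1.1131007671356201)) {'brass': [(array([ 442.8, -191.8]), array([264.,  47.]), np.int32(849))], 'steel': [(array([ 442. , -155.4]), array([340.,  45.]), np.int32(228))]}
[ 2.2 -0.9] [114.8 -11.5]
```

Cover A is in hand. I move over yellow (441.6,-175.8).

Emit:
jog_arm:
  commands:
    - {"jaw":3,"x":4,"y":-0.3,"z":0,"spin":0}
    - {"jaw":3,"x":8,"y":-0.6,"z":0,"spin":0}
    - {"jaw":3,"x":11.1,"y":-1.06,"z":0,"spin":0}
    - {"jaw":3,"x":11.1,"y":-1.06,"z":1,"spin":0}
    - {"jaw":3,"x":11.1,"y":-1.06,"z":2.2,"spin":0}
    - {"jaw":3,"x":11.1,"y":-1.06,"z":2.2,"spin":0}
    - {"jaw":3,"x":11.1,"y":-1.06,"z":2.2,"spin":0}
    - {"jaw":3,"x":11.1,"y":-1.06,"z":2.2,"spin":0}

```text
clock: 33.75
tool_pos: [444.0, -174.9, 85.7]
eef_rot: [-3.141, 0.001, 3.141]
force: [0.8, 0.5, 0.3]
width: 0.408
gripper_force: 30.5
```

```bash
python3 - <<'E'
from h import *
for i in range(2):
    s=env.sense(); print(s["tool_pos"],s["force"]); im,C=shot("wrist","w25")
print(tool((443.3,-174.9)))
hsv=cv2.cvtColor(im,cv2.COLOR_RGB2HSV); m=cv2.inRange(hsv,(25,140,50),(34,255,255)); v,u=np.where(m>0); print(len(u), u.min() if len(u) else 0,u.max() if len(u) else 0, v.min() if len(u) else 0)
E
```

```text
[ 443.97394393 -174.91388979   85.72485361] [0.81824128 0.53415608 0.28061143]
[ 443.99865569 -174.94650396   85.88010097] [-0.07945862  0.21023785 -1.17219283]
[ 0.6 -0. ]
10675 0 413 179
```

Emit:
jog_arm:
  commands:
    - {"jaw":3,"x":0.06,"y":0,"z":0.8,"spin":0}
    - {"jaw":3,"x":0.06,"y":0,"z":1.1,"spin":0}
    - {"jaw":3,"x":0.06,"y":0,"z":1.3,"spin":0}
    - {"jaw":3,"x":0.06,"y":0,"z":1.5,"spin":0}
    - {"jaw":3,"x":0.06,"y":0,"z":1.7,"spin":0}
    - {"jaw":3,"x":0.06,"y":0,"z":1.8,"spin":0}
    - {"jaw":3,"x":0.06,"y":0,"z":1.8,"spin":0}
    - {"jaw":3,"x":0.06,"y":0,"z":1.8,"spin":0}

```text
clock: 34.52
tool_pos: [442.1, -174.6, 67.8]
eef_rot: [-3.142, 0.0, 3.141]
force: [-1.8, 1.5, 4.0]
width: 0.408
gripper_force: 30.9
```

It is seated at the expected height with light contact. I release and go to view cover B with red.

Emit:
jog_arm:
  commands:
    - {"jaw":6,"x":0,"y":0,"z":0,"spin":0}
    - {"jaw":6,"x":0,"y":0,"z":0,"spin":0}
    - {"jaw":6,"x":0,"y":0,"z":0,"spin":0}
    - {"jaw":6,"x":0,"y":0,"z":0,"spin":0}
    - {"jaw":6,"x":0,"y":0,"z":-4,"spin":0}
    - {"jaw":6,"x":0,"y":0,"z":-8,"spin":0}
    - {"jaw":8,"x":-3,"y":0,"z":-11,"spin":0}
    - {"jaw":8,"x":-6,"y":0,"z":-14,"spin":0}
    - {"jaw":8,"x":-9,"y":0,"z":-17,"spin":0}
    - {"jaw":8,"x":-11.1,"y":0,"z":-18.2,"spin":0}
    - {"jaw":8,"x":-11.1,"y":0,"z":-18.2,"spin":0}
    - {"jaw":8,"x":-11.1,"y":0,"z":-18.2,"spin":0}

```text
clock: 35.52
tool_pos: [554.3, -174.8, 249.8]
eef_rot: [-3.141, 0.001, -3.141]
force: [-0.9, -0.8, -0.2]
width: 0.943
gripper_force: 0.0
```

```bash
python3 - <<'E'
from h import *
s=env.sense(); print(s["tool_pos"]); im,C=shot("wrist","w26")
print(cover(C,im,(441.6,-175.8),12,28), alarm(C,im,"yellow",(441,-175),20))
E
```

```text
[ 554.28938914 -174.75582435  249.80835449]
(array([ 441.6, -175.5]), np.float64(1.37)) (array([ 443.85957315, -175.69675744]), np.float64(0.23158283531665802))
```

Emit:
jog_arm:
  commands:
    - {"jaw":8,"x":0,"y":18.7,"z":0,"spin":0}
    - {"jaw":8,"x":0,"y":18.7,"z":0,"spin":0}
    - {"jaw":8,"x":0,"y":18.7,"z":0,"spin":0}
    - {"jaw":8,"x":0,"y":18.7,"z":0,"spin":0}
    - {"jaw":8,"x":0,"y":18.7,"z":0,"spin":0}
    - {"jaw":8,"x":0,"y":18.7,"z":0,"spin":0}
    - {"jaw":8,"x":0,"y":18.7,"z":0,"spin":0}
    - {"jaw":8,"x":0,"y":18.7,"z":0,"spin":0}

```text
clock: 36.23
tool_pos: [552.2, 11.5, 248.7]
eef_rot: [-3.141, -0.002, 3.141]
force: [0.9, 0.0, 0.5]
width: 0.937
gripper_force: 0.0
```

```bash
python3 - <<'E'
from h import *
s=env.sense(); print(s["tool_pos"]); im,C=shot("wrist","w27")
c=cover(C,im,(613,11)); a=alarm(C,im,"red",(437,14),20); print(c,a,studs(im,C,a[0])); print(tool(c[0],s),tool(a[0],s))
E
```

```text
[552.2309408   11.48894507 248.68719989]
(array([610.4,   9.4]), np.float64(1.31)) (array([436.54448605,  13.28349895]), np.float64(1.6548389196395874)) {'brass': [(array([450.5,   6. ]), array([314.,  89.]), np.int32(302))], 'steel': [(array([421.9,  20.7]), array([332.,  51.]), np.int32(310))]}
[-58.2  -2. ] [115.7   1.7]
```

The yellow cover reads (441.6,-175.5) on an alarm at (441.6,-175.8), so it is seated. Now cover B (610.4,9.4) → red (436.4,13.3).

Emit:
jog_arm:
  commands:
    - {"jaw":6,"x":-5.8,"y":-0.1,"z":4,"spin":0}
    - {"jaw":6,"x":-5.8,"y":-0.1,"z":8,"spin":0}
    - {"jaw":6,"x":-5.8,"y":-0.1,"z":12,"spin":0}
    - {"jaw":6,"x":-5.8,"y":-0.1,"z":15,"spin":0}
    - {"jaw":6,"x":-5.8,"y":-0.1,"z":15,"spin":0}
    - {"jaw":6,"x":-5.8,"y":-0.1,"z":15,"spin":0}
    - {"jaw":6,"x":-5.8,"y":-0.1,"z":15,"spin":0}

```text
clock: 36.87
tool_pos: [612.1, 10.1, 100.7]
eef_rot: [-3.141, 0.001, 3.14]
force: [-0.0, -0.1, 1.2]
width: 0.704
gripper_force: 0.0
```

```bash
python3 - <<'E'
from h import *
s=env.sense(); print(s["tool_pos"],s["eef_rot"]); im,C=shot("wrist","w28")
c=cover(C,im,(610.4,9.4),12); print(c,tool(c[0],s))
E
```

```text
[612.06200455  10.14405821 100.6656156 ] [-3.14129699e+00  1.29444714e-03  3.13958054e+00]
(array([610.4,   9.4]), np.float64(1.47)) [ 1.7 -0.7]
```

Emit:
jog_arm:
  commands:
    - {"jaw":6,"x":0.1,"y":0,"z":3,"spin":0}
    - {"jaw":6,"x":0.1,"y":0,"z":5.5,"spin":0}
    - {"jaw":6,"x":0.1,"y":0,"z":6.2,"spin":0}
    - {"jaw":6,"x":0.1,"y":0,"z":6.2,"spin":0}
    - {"jaw":6,"x":0.1,"y":0,"z":6.2,"spin":0}
    - {"jaw":3,"x":0.1,"y":0,"z":6.2,"spin":0}
    - {"jaw":3,"x":0.1,"y":0,"z":6.2,"spin":0}
    - {"jaw":3,"x":0.1,"y":0,"z":6.2,"spin":0}
    - {"jaw":3,"x":0.1,"y":0,"z":6.2,"spin":0}
    - {"jaw":3,"x":0.1,"y":0,"z":6.2,"spin":0}
    - {"jaw":3,"x":0.1,"y":0,"z":6.2,"spin":0}
  grip_force: 30

```text
clock: 37.83
tool_pos: [611.9, 11.1, 39.8]
eef_rot: [-3.141, 0.004, 3.141]
force: [-0.2, -0.1, 7.3]
width: 0.41
gripper_force: 29.6
```

Emit:
jog_arm:
  commands:
    - {"jaw":3,"x":0,"y":0,"z":-4,"spin":0}
    - {"jaw":3,"x":0,"y":0,"z":-7,"spin":0}
    - {"jaw":3,"x":4,"y":0.1,"z":-7,"spin":0}
    - {"jaw":3,"x":8,"y":0.2,"z":-7,"spin":0}
    - {"jaw":3,"x":12,"y":0.4,"z":-7,"spin":0}
    - {"jaw":3,"x":16,"y":0.4,"z":-7,"spin":0}
    - {"jaw":3,"x":17.4,"y":0.4,"z":-6,"spin":0}
    - {"jaw":3,"x":17.4,"y":0.4,"z":-4.6,"spin":0}
    - {"jaw":3,"x":17.4,"y":0.4,"z":-4.6,"spin":0}
    - {"jaw":3,"x":17.4,"y":0.4,"z":-4.6,"spin":0}
    - {"jaw":3,"x":17.4,"y":0.4,"z":-4.6,"spin":0}

```text
clock: 38.75
tool_pos: [437.8, 15.2, 84.3]
eef_rot: [-3.141, 0.002, 3.141]
force: [-0.4, -0.4, -1.4]
width: 0.411
gripper_force: 30.6
```

```bash
python3 - <<'E'
from h import *
s=env.sense(); print(s["tool_pos"],s["force"]); im,C=shot("wrist","w29")
print(cover(C,im,s["tool_pos"][:2],10,s["tool_pos"][2]-39.8))
E
```

```text
[437.82599406  15.21908755  84.28569559] [-0.42667379 -0.36358923 -1.39548452]
(array([435.8,  14.2]), np.float64(1.17))
```

Emit:
jog_arm:
  commands:
    - {"jaw":3,"x":0,"y":-0.1,"z":0.7,"spin":0}
    - {"jaw":3,"x":0,"y":-0.1,"z":0.95,"spin":0}
    - {"jaw":3,"x":0,"y":-0.1,"z":1.15,"spin":0}
    - {"jaw":3,"x":0,"y":-0.1,"z":1.35,"spin":0}
    - {"jaw":3,"x":0,"y":-0.1,"z":1.55,"spin":0}
    - {"jaw":3,"x":0,"y":-0.1,"z":1.65,"spin":0}
    - {"jaw":3,"x":0,"y":-0.1,"z":1.65,"spin":0}
    - {"jaw":3,"x":0,"y":-0.1,"z":1.65,"spin":0}

```text
clock: 39.47
tool_pos: [436.3, 14.4, 67.8]
eef_rot: [-3.142, 0.0, 3.141]
force: [-2.3, -0.1, 8.3]
width: 0.407
gripper_force: 31.5
```

Seated at the same height (67.8). I release and go to view cover C with blue.

Emit:
jog_arm:
  commands:
    - {"jaw":6,"x":0,"y":0,"z":0,"spin":0}
    - {"jaw":6,"x":0,"y":0,"z":0,"spin":0}
    - {"jaw":6,"x":0,"y":0,"z":0,"spin":0}
    - {"jaw":6,"x":0,"y":0,"z":0,"spin":0}
    - {"jaw":6,"x":0,"y":0,"z":-4,"spin":0}
    - {"jaw":6,"x":0,"y":0,"z":-8,"spin":0}
    - {"jaw":8,"x":-3,"y":0,"z":-11,"spin":0}
    - {"jaw":8,"x":-6,"y":0,"z":-14,"spin":0}
    - {"jaw":8,"x":-9,"y":0,"z":-17,"spin":0}
    - {"jaw":8,"x":-11.6,"y":0,"z":-18.2,"spin":0}
    - {"jaw":8,"x":-11.6,"y":0,"z":-18.2,"spin":0}
    - {"jaw":8,"x":-11.6,"y":0,"z":-18.2,"spin":0}

```text
clock: 40.47
tool_pos: [553.7, 14.2, 249.3]
eef_rot: [-3.141, 0.001, 3.141]
force: [-1.0, 0.6, -1.5]
width: 0.939
gripper_force: 0.0
```

```bash
python3 - <<'E'
from h import *
s=env.sense(); print(s["tool_pos"]); im,C=shot("wrist","w30")
print(cover(C,im,(436,13),12,28))
E
```

```text
[553.73164174  14.21020846 249.25421564]
(array([435.3,  13.3]), np.float64(1.4))
```

Emit:
jog_arm:
  commands:
    - {"jaw":8,"x":0,"y":14.2,"z":0,"spin":0}
    - {"jaw":8,"x":0,"y":14.2,"z":0,"spin":0}
    - {"jaw":8,"x":0,"y":14.2,"z":0,"spin":0}
    - {"jaw":8,"x":0,"y":14.2,"z":0,"spin":0}
    - {"jaw":8,"x":0,"y":14.2,"z":0,"spin":0}
    - {"jaw":8,"x":0,"y":14.2,"z":0,"spin":0}
    - {"jaw":8,"x":0,"y":14.2,"z":0,"spin":0}

```text
clock: 41.1
tool_pos: [551.2, 155.4, 248.1]
eef_rot: [-3.14, -0.002, 3.141]
force: [-0.9, -0.6, 0.4]
width: 0.932
gripper_force: 0.0
```

```bash
python3 - <<'E'
from h import *
s=env.sense(); print(s["tool_pos"]); im,C=shot("wrist","w31")
c=cover(C,im,(625,150)); a=alarm(C,im,"blue",(436,160),25); print(c,a,studs(im,C,a[0])); print(tool(c[0],s),tool(a[0],s))
E
```

```text
[551.18030072 155.37444827 248.13689884]
(array([625.1, 151. ]), np.float64(1.29)) (array([435.49599578, 160.50911706]), np.float64(1.8737620115280151)) {'brass': [(array([425. , 172.2]), array([342.,  56.]), np.int32(326))], 'steel': [(array([445.7, 148.3]), array([312.,  84.]), np.int32(285))]}
[-73.9  -4.3] [115.7   5.1]
```

Emit:
jog_arm:
  commands:
    - {"jaw":6,"x":-7.4,"y":-0.33,"z":4,"spin":0}
    - {"jaw":6,"x":-7.4,"y":-0.33,"z":8,"spin":0}
    - {"jaw":6,"x":-7.4,"y":-0.33,"z":12,"spin":0}
    - {"jaw":6,"x":-7.4,"y":-0.33,"z":15,"spin":0}
    - {"jaw":6,"x":-7.4,"y":-0.33,"z":15,"spin":0}
    - {"jaw":6,"x":-7.4,"y":-0.33,"z":15,"spin":0}
    - {"jaw":6,"x":-7.4,"y":-0.33,"z":15,"spin":0}

```text
clock: 41.73
tool_pos: [626.1, 151.4, 98.3]
eef_rot: [-3.141, -0.002, 3.139]
force: [0.2, -0.6, 0.3]
width: 0.699
gripper_force: 0.0
```

```bash
python3 - <<'E'
from h import *
s=env.sense(); print(s["tool_pos"],s["eef_rot"]); im,C=shot("wrist","w32")
c=cover(C,im,(625,151),12); print(c,tool(c[0],s))
E
```

```text
[626.13134485 151.41988799  98.26815228] [-3.14103556e+00 -2.01064186e-03  3.13900876e+00]
(array([625. , 150.7]), np.float64(1.42)) [ 1.1 -0.7]
```

Emit:
jog_arm:
  commands:
    - {"jaw":6,"x":0.05,"y":0,"z":3,"spin":0}
    - {"jaw":6,"x":0.05,"y":0,"z":5.3,"spin":0}
    - {"jaw":6,"x":0.05,"y":0,"z":5.9,"spin":0}
    - {"jaw":6,"x":0.05,"y":0,"z":5.9,"spin":0}
    - {"jaw":6,"x":0.05,"y":0,"z":5.9,"spin":0}
    - {"jaw":3,"x":0.05,"y":0,"z":5.9,"spin":0}
    - {"jaw":3,"x":0.05,"y":0,"z":5.9,"spin":0}
    - {"jaw":3,"x":0.05,"y":0,"z":5.9,"spin":0}
    - {"jaw":3,"x":0.05,"y":0,"z":5.9,"spin":0}
    - {"jaw":3,"x":0.05,"y":0,"z":5.9,"spin":0}
    - {"jaw":3,"x":0.05,"y":0,"z":5.9,"spin":0}
  grip_force: 30

```text
clock: 42.7
tool_pos: [627.4, 153.1, 42.3]
eef_rot: [3.141, 0.004, 3.141]
force: [-1.0, -0.5, 6.9]
width: 0.404
gripper_force: 29.8
```

Emit:
jog_arm:
  commands:
    - {"jaw":3,"x":0,"y":0,"z":-4,"spin":0}
    - {"jaw":3,"x":0,"y":0,"z":-7,"spin":0}
    - {"jaw":3,"x":4,"y":0.2,"z":-7,"spin":0}
    - {"jaw":3,"x":8,"y":0.4,"z":-7,"spin":0}
    - {"jaw":3,"x":12,"y":0.6,"z":-7,"spin":0}
    - {"jaw":3,"x":16,"y":0.9,"z":-7,"spin":0}
    - {"jaw":3,"x":18.9,"y":0.9,"z":-6,"spin":0}
    - {"jaw":3,"x":18.9,"y":0.9,"z":-4.6,"spin":0}
    - {"jaw":3,"x":18.9,"y":0.9,"z":-4.6,"spin":0}
    - {"jaw":3,"x":18.9,"y":0.9,"z":-4.6,"spin":0}
    - {"jaw":3,"x":18.9,"y":0.9,"z":-4.6,"spin":0}

```text
clock: 43.62
tool_pos: [439.0, 162.4, 86.9]
eef_rot: [3.141, 0.003, 3.141]
force: [-0.1, 0.3, -1.2]
width: 0.407
gripper_force: 30.5
```

```bash
python3 - <<'E'
from h import *
s=env.sense(); print(s["tool_pos"],s["force"]); print(tool((436.9,161.3))); im,C=shot("wrist","w33")
print(cover(C,im,s["tool_pos"][:2],10,s["tool_pos"][2]-39.8)); s=env.sense(); print(s["tool_pos"])
E
```

```text
[438.95049488 162.38125615  86.88755761] [-0.07152038  0.32061706 -1.23304632]
[ 2.  -1.1]
(array([435.5, 161.4]), np.float64(1.07))
[439.07512099 162.35518583  86.86423306]
```

Emit:
jog_arm:
  commands:
    - {"jaw":3,"x":0.1,"y":-0.1,"z":0.7,"spin":0}
    - {"jaw":3,"x":0.1,"y":-0.1,"z":0.95,"spin":0}
    - {"jaw":3,"x":0.1,"y":-0.1,"z":1.15,"spin":0}
    - {"jaw":3,"x":0.1,"y":-0.1,"z":1.35,"spin":0}
    - {"jaw":3,"x":0.1,"y":-0.1,"z":1.55,"spin":0}
    - {"jaw":3,"x":0.1,"y":-0.1,"z":1.68,"spin":0}
    - {"jaw":3,"x":0.1,"y":-0.1,"z":1.68,"spin":0}
    - {"jaw":3,"x":0.1,"y":-0.1,"z":1.68,"spin":0}

```text
clock: 44.33
tool_pos: [436.0, 161.0, 70.2]
eef_rot: [-3.141, 0.0, 3.141]
force: [-2.9, -0.6, 9.5]
width: 0.405
gripper_force: 31.6
```

Seated at 70.2, as expected. I release, retreat and check everything.

Emit:
jog_arm:
  commands:
    - {"jaw":6,"x":0,"y":0,"z":0,"spin":0}
    - {"jaw":6,"x":0,"y":0,"z":0,"spin":0}
    - {"jaw":6,"x":0,"y":0,"z":0,"spin":0}
    - {"jaw":6,"x":0,"y":0,"z":0,"spin":0}
    - {"jaw":6,"x":0,"y":0,"z":-4,"spin":0}
    - {"jaw":6,"x":0,"y":0,"z":-8,"spin":0}
    - {"jaw":8,"x":-3,"y":0,"z":-11,"spin":0}
    - {"jaw":8,"x":-6,"y":0,"z":-14,"spin":0}
    - {"jaw":8,"x":-9,"y":0,"z":-17,"spin":0}
    - {"jaw":8,"x":-11.6,"y":0,"z":-18.2,"spin":0}
    - {"jaw":8,"x":-11.6,"y":0,"z":-18.2,"spin":0}
    - {"jaw":8,"x":-11.6,"y":0,"z":-18.2,"spin":0}

```text
clock: 45.33
tool_pos: [553.4, 160.9, 251.4]
eef_rot: [3.141, 0.001, 3.14]
force: [-1.3, 0.4, 0.2]
width: 0.936
gripper_force: 0.0
```

```bash
python3 - <<'E'
from h import *
s=env.sense(); print(s["tool_pos"]); im,C=shot("wrist","w34")
print(cover(C,im,(435,160),12,28), alarm(C,im,"blue",(435,160),10))
E
```

```text
[553.38787154 160.92029222 251.36783969]
(array([434.5, 159.8]), np.float64(1.39)) (array([437.24364366, 160.62119985]), np.float64(0.2748122811317444))
```

Emit:
jog_arm:
  commands:
    - {"jaw":8,"x":0,"y":-42,"z":0,"spin":0}
    - {"jaw":8,"x":0,"y":-42,"z":0,"spin":0}
    - {"jaw":8,"x":0,"y":-42,"z":0,"spin":0}
    - {"jaw":8,"x":0,"y":-42,"z":0,"spin":0}
    - {"jaw":8,"x":0,"y":-42,"z":0,"spin":0}
    - {"jaw":8,"x":0,"y":-42,"z":0,"spin":0}
    - {"jaw":8,"x":0,"y":-42,"z":0,"spin":0}
    - {"jaw":8,"x":0,"y":-42,"z":0,"spin":0}
    - {"jaw":8,"x":0,"y":-42,"z":0,"spin":0}
    - {"jaw":8,"x":0,"y":-42,"z":0,"spin":0}
    - {"jaw":8,"x":0,"y":-42,"z":0,"spin":0}
    - {"jaw":8,"x":0,"y":-42,"z":0,"spin":0}

```text
clock: 46.38
tool_pos: [549.9, -260.5, 249.3]
eef_rot: [3.14, -0.003, 3.137]
force: [-0.7, -0.0, 0.1]
width: 0.936
gripper_force: 0.0
```

Emit:
jog_arm:
  commands:
    - {"jaw":8,"x":3,"y":-8,"z":0,"spin":0}
    - {"jaw":8,"x":3,"y":-8,"z":0,"spin":0}
    - {"jaw":8,"x":3,"y":-8,"z":0,"spin":0}
    - {"jaw":8,"x":3,"y":-8,"z":0,"spin":0}
    - {"jaw":8,"x":3,"y":-8,"z":0,"spin":0}

```text
clock: 46.8
tool_pos: [521.1, -336.8, 250.6]
eef_rot: [3.139, -0.001, 3.141]
force: [-1.3, 0.1, -0.1]
width: 0.937
gripper_force: 0.0
```

```bash
python3 - <<'E'
from h import *
s=env.sense(); print(s["tool_pos"]); im,C=shot("wrist","w35")
t=topdown(im,C,370,590,-440,-290,50,2)          # 440 x 300
sc,S=shot("scene"); sd,D=shot("side")
m=topdown(sc,S,400,500,300,400,52,2)             # 200x200
for n,I,CC in (("scene",sc,S),("side",sd,D)): print(n,[cover(CC,I,g,12,28) for g in ((441.6,-175.8),(436,13.3),(435.4,160.4))])
o=np.zeros((600,800,3),np.uint8); o[:440,:300]=t; o[400:600,:200]=0; o[:440,:300]=t
o[0:200,300:500]=m
c=cv2.resize(sd[180:360,320:420],None,fx=2,fy=2); o[0:360,500:700]=c   # alarms from side
c=cv2.resize(sc[160:280,215:395],None,fx=2,fy=2); o[360:600,300:660]=c
c=sd[130:190,310:400]; o[450:600,0:225]=cv2.resize(c,(225,150))
cv2.imwrite("pics/final.png",o[:,:,::-1])
E
```

```text
[ 521.1459877  -336.81581862  250.56825504]
scene [(array([ 442.5, -174.4]), np.float64(0.76)), (array([436.4,  14.2]), np.float64(0.73)), (array([436. , 160.9]), np.float64(0.68))]
side [(array([ 444.8, -173.8]), np.float64(0.57)), (array([438. ,  15.6]), np.float64(0.66)), (array([436.9, 161.9]), np.float64(0.67))]
```

View pics/final.png

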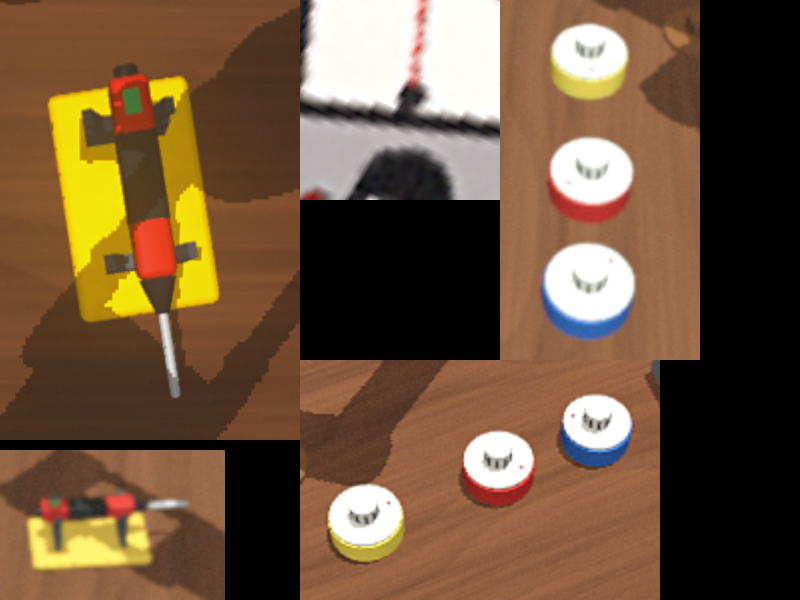

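The final picture shows the probe level in both forks (left, tip (175,397), about 5 mm from its original place, within the 14 mm allowed). The needle is on zero, and all three cases have level white covers. I hand it in.

```bash
python3 -c "
from station import env
print(env.job_done())"
```

```text
the job is handed in; nothing more can be done
None
```

I handed the job in with the meter zeroed, all six studs probed in order (red, yellow, blue), the probe back in its rest, and all three covers seated and level; the hand-in returned no verdict.

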